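Load the dry-block warmer before an injection session

TASK

Load the dry-block warmer for the session: put the large bottle, the small bottle, the culture dish and the tube from the rack each into the aluminium block whose well is made for it, fully down and upright. Keep every vessel upright on the way and lower it into its well rather than dropping it.

Things in the scene. Friction and masses are not known exactly. Their poses are not given: they have to be found in the camera images.
- large_bottle: The larger of two white screw-capped bottles (blue cap), loose, upright on the worktop. 105 mm high; body 48 mm in diameter, straight up to 69 mm, then a shoulder; cap 28 mm in diameter. Lower edge rounded by 3 mm. Origin at the centre of its underside, z up. 85 to 170 g. Grip the body 45 to 65 mm up.
- small_bottle: The smaller of two white screw-capped bottles (black cap), loose, upright on the worktop. 88 mm high; body 42 mm in diameter, straight up to 58 mm, then a shoulder; cap 28 mm in diameter. Lower edge rounded by 3 mm. Origin at the centre of its underside, z up. 85 to 170 g. Grip the body 40 to 57 mm up.
- dish: Clear, round, flat culture dish with its lid on (the two do not come apart), loose, flat on the worktop: 15 mm high; base 54 mm in diameter, the lid's rim 58 mm in diameter from 6 to 15 mm up. Origin at the centre of its underside, z up. 18 g. Grip it across the lid's rim.
- tube: The only tube in the rack: conical 15 ml tube, screw cap, loose, upright, 108 mm long. Cap 20 mm in diameter, 94 to 108 mm above the tip; body 15.5 mm, tapering over its lowest 20 mm to a 4 mm tip. Origin at the tip, z up; at the start the tip is 4 mm above the worktop. 18 g. Grip it by the cap; lift it straight up 85 mm to clear the rack.
- rack: White tube rack, fixed to the worktop, 66 mm (its x) x 150 mm (its y), its end plates 78 mm high, with 2 x 6 holes in a top and a middle shelf (top shelf at 74 mm). Origin at the centre of its underside, z up. The tube stands in the hole at x = +14 mm, y = +11.5 mm with 0.4 mm of play; the other holes are empty.
- warmer: White bench-top dry-block warmer with a leaning control panel on its front (-x) side, fixed; about 135 mm (its x) x 366 mm (its y), rim 56 mm high. The four aluminium blocks stand in it side by side in a row along its y, 83 mm between centres, in any order, turned as it is. Origin at the centre of the row, on the worktop; z up.
- block_large_bore: Block with the wider of the two deep flat-bottomed round centred wells: 57 mm in diameter, 32 mm deep (floor 23 mm above the origin), chamfered mouth 67 mm wide; for the large bottle. Bare aluminium, fixed, 78 x 79 mm, 55 mm high; origin: centre of its underside, 12 mm above the worktop, z up (top face at z = 67 mm).
- block_small_bore: Block with the narrower of the two deep flat-bottomed round centred wells: 47 mm in diameter, 26 mm deep (floor 29 mm above the origin), chamfered mouth 57 mm wide; for the small bottle. Bare aluminium, fixed, 78 x 79 mm, 55 mm high; origin: centre of its underside, 12 mm above the worktop, z up (top face at z = 67 mm).
- block_dish: Block with a wide shallow round recess: 65 mm in diameter, only 5 mm deep (floor 50 mm above the origin), centred, for the culture dish. Bare aluminium, fixed, 78 x 79 mm, 55 mm high; origin: centre of its underside, 12 mm above the worktop, z up (top face at z = 67 mm).
- block_tube: Block with one narrow deep hole: 20 mm in diameter for its upper 35 mm, then a step to 11 mm, centred, for the conical tube. The cone rests on the step: the tip is then 9 mm above the origin, the cap clear of the block. Bare aluminium, fixed, 78 x 79 mm, 55 mm high; origin: centre of its underside, 12 mm above the worktop, z up (top face at z = 67 mm).
There are look-alikes about, which are no part of the job. What is meant by the dish is not red, and is the smaller of those in its own colour.

How it is judged:
At the end, for the whole second after the job is handed in: Large bottle in the wider deep well, small bottle in the narrower deep well, dish in the shallow recess, tube in the narrow hole; each within 8 mm of its block's centre, at most 3 mm above its seated height, tilted under 10 degrees (0.17 rad) and at rest (under 0.02 m/s) (horizontal distance between large_bottle and block_large_bore below 0.008 m and z of large_bottle in the frame of block_large_bore between 0.018 and 0.026 m and angle between each of large_bottle, small_bottle, dish, tube's own z axis and vertical below 0.17 rad and linear speed of each of large_bottle, small_bottle, dish, tube below 0.02 m/s and horizontal distance between small_bottle and block_small_bore below 0.008 m and z of small_bottle in the frame of block_small_bore between 0.024 and 0.032 m and horizontal distance between dish and block_dish below 0.008 m and z of dish in the frame of block_dish between 0.045 and 0.053 m and horizontal distance between tube and block_tube below 0.008 m and z of tube in the frame of block_tube between 0.004 and 0.012 m); the robot touches nothing.
It fails at once if a vessel is tipped more than 35 degrees from upright (angle between any of large_bottle, small_bottle, dish, tube's own z axis and vertical above 0.61 rad).
It fails at once if a vessel is dropped: it falls faster than 0.6 m/s (about 2 cm of free fall) with no finger touching it ((linear speed of large_bottle above 0.6 m/s and contact force between the fingers and large_bottle below 0.05 N) or (linear speed of small_bottle above 0.6 m/s and contact force between the fingers and small_bottle below 0.05 N) or (linear speed of dish above 0.6 m/s and contact force between the fingers and dish below 0.05 N) or (linear speed of tube above 0.6 m/s and contact force between the fingers and tube below 0.05 N)).
It also fails if it takes over 104 s, if anything falls off the work surface, if the arm or the gripper's body presses on something with over 40 N, if the wrist force passes 120 N, or if a joint passes its speed limit or range.

ROBOT

A 6-joint arm with a two-finger parallel gripper is mounted at the origin on a cart in front of the work surface, level with it; the furniture and walls round the work are solid. World frame = base frame: x ahead of the robot, y to its left, z up, the work surface at z = 0. Lengths are in m, angles in rad, forces in N, time in s.
With the tool pointing down it reaches from about 0.325 to 0.775 m from the base axis. Payload 5.5 kg.
Tool frame: the origin (TCP) lies at the very end of the fingers, on their centre line; the grasp point (between the pads) lies 19 mm behind it; z points along the fingers, y is the direction in which the jaws open and shut (so a half turn about z gives the same grasp; the last joint's range is limited). The gripper opens to 85 mm and grips with 20 to 120 N. Pads are 22 mm wide; open, the fingers measure 114 mm over their backs; the gripper's body (76 mm by 85 mm) begins 54 mm behind the grasp point. The pads swing forward as they close: fully open they stand 13 mm farther back than shut.
Start: joints at [1.16, 0.091, 1.231, -0, 1.82, -0.057], TCP at [0.208, 0.563, 0.205] pointing down, gripper open.
Joint ranges: [-2.87, 2.87], [-0.86, 2.18], [0.17, 2.46], [-1.51, 4.65], [0.06, 2.69], [-2.65, 2.65]. Speed limits (rad/s): [2.57, 2.57, 3.01, 3.14, 3.14, 3.14].

INTERFACE

Orientations are given as [roll, pitch, yaw] about the fixed x, y, z axes, in that order (R = Rz(yaw) Ry(pitch) Rx(roll)).
In Python, from station import bot gives the robot as it stands.
- The arm moves only by the tool jog_arm, never from a script. Its argument "deltas" is a list of rows, each a list of 7 numbers: the shift along the tool's x, y, z in mm, then the turn, a rotation vector about the tool's x, y, z in degrees, then the opening, from 0 (shut) to 1 (fully open). In form: [[x, y, z, rx, ry, rz, gripper], ...]. A call has 1 to 5 rows; each row shifts and turns the pose as measured when the row begins, along the tool's axes as they then stand; what a row does not reach is not made up. A row lasts 1/12 s, in which the tool goes at most 41.7 mm and 7.16 degrees, less where a joint would pass 70% of its speed; a pose out of reach is approached as far as the arm can. A call with a gripper value outside its range is refused whole. The fingers move at their own pace and stop on an object; the grip force is fixed at half the most. Time passes only in rows, so rows that do not move let the fingers close. It gives the time, the measured TCP pose, the force and the opening at its end, in the units of the state.
- bot.read_state(): the state, without advancing time (a new reading comes with each control period).
- bot.read_camera(name): name is "scene" or "top" or "wrist"; returns the picture (400x640x3 uint8, blue, green, red); there is no depth.
- bot.camera_params(name): a dict with "vertical_fov" (degrees; the focal length in pixels is half the picture's height over the tangent of half this angle, whatever the lens; pixels are square), "cx", "cy" (the principal point, pixels), "view" (4x4, takes a point from world to camera coordinates); the wrist camera has in their place "mount" (4x4, takes a point from camera to tool coordinates, whose origin is the TCP and whose axes are the flange's). Camera axes: x right, y down, z forward; pixel columns grow to the right and rows downward; lengths in m; the calibration is good to about 2 mm. The wrist camera is an equidistant fisheye: a pixel r from the principal point sees the ray r / f radians off the axis. A picture is of the moment at which its call begins: read the wrist's pose just before it. camera_params takes no time and is no camera call.
- bot.finish_job(): hands the job in, once; it reports no verdict.
The state is a dict: "t": time; "q": joint angles; "qd": joint speeds; "effort": joint torques, N m; "ee_pos": TCP position; "tcp_rot": TCP orientation; "ft_force": force on the tool from outside, world axes, zero at the start; "moment": the same for the moment, N m; "width": finger opening in m.
Only numpy, scipy, OpenCV 4.12 (cv2) and the standard library are available. Lean on these libraries where they do the work, as an engineer would, in place of code of your own. Each camera call takes 0.05 s, during which the arm holds its last target.

## Working session

There is one attempt and no reset: what is moved stays moved. The work goes in short steps, Python scripts to look and compute and a tool call to move; the robot and the scene stay as the last step left them, time stands still between calls to the robot, and variables do not carry over. Pictures are saved under pics/ and viewed, and the job is handed in when it is done.

Besides the shell and the picture viewer there is one more tool, called in YAML: its name, and indented under it one key for each argument. jog_arm: Moves the arm, as the interface text tells. Its arguments: {"type":"object","properties":{"deltas":{"type":"array"}},"required":["deltas"]}

```bash
mkdir -p pics; ls
python3 - <<'E'
from station import bot
import cv2
print(bot.read_state())
for n in ("scene","top","wrist"):
    im=bot.read_camera(n); cv2.imwrite(f"pics/{n}0.png",im)
    print(n,bot.camera_params(n))
E
```

```text
pics
{'t': 0.0, 'q': array([ 1.16028418e+00,  9.18545283e-02,  1.23190751e+00,  1.71926252e-05,
        1.81981494e+00, -5.66890291e-02]), 'qd': array([ 0.00025172,  0.00077612, -0.00063695, -0.00055688,  0.00064457,
       -0.00093552]), 'effort': array([-5.14830790e-04, -4.58745432e+01, -4.18015194e+01,  5.53111033e-05,
        1.18601695e-02, -1.90363983e-05]), 'ee_pos': array([0.20774291, 0.56251783, 0.20344132]), 'tcp_rot': array([-3.13961247e+00, -1.29072611e-04,  2.78777363e+00]), 'ft_force': array([-0.56507373, -0.04565995,  0.49597561]), 'moment': array([-0.03242969, -0.02931559, -0.04918945]), 'width': 0.08534741541729345}
scene {'vertical_fov': 48.69546360917511, 'cx': 324.1776904361489, 'cy': 203.54741500105735, 'view': array([[ 6.07068920e-01, -7.94648562e-01, -9.94356202e-04,
        -2.91917111e-01],
       [-4.42350309e-01, -3.36891887e-01, -8.31161874e-01,
         2.58446307e-01],
       [ 6.60146597e-01,  5.05012395e-01, -5.56029631e-01,
         6.02085322e-01],
       [ 0.00000000e+00,  0.00000000e+00,  0.00000000e+00,
         1.00000000e+00]])}
top {'vertical_fov': 48.0839822263089, 'cx': 315.39277856779074, 'cy': 201.83263236938296, 'view': array([[-0.00512969, -0.9999399 , -0.00968882,  0.00386321],
       [-0.99285631,  0.00624786, -0.1191525 ,  0.4921197 ],
       [ 0.11920588,  0.00900839, -0.99282869,  1.09602066],
       [ 0.        ,  0.        ,  0.        ,  1.        ]])}
wrist {'vertical_fov': 65.70646984690485, 'cx': 320.6130117132639, 'cy': 196.06574813238504, 'mount': array([[-1.43336028e-03, -9.50838553e-01, -3.09683696e-01,
         7.92839717e-02],
       [ 9.99998918e-01, -1.26076482e-03, -7.57466183e-04,
         4.04365861e-04],
       [ 3.29789739e-04, -3.09684446e-01,  9.50839332e-01,
        -1.69293621e-01],
       [ 0.00000000e+00,  0.00000000e+00,  0.00000000e+00,
         1.00000000e+00]])}
```

View pics/scene0.png

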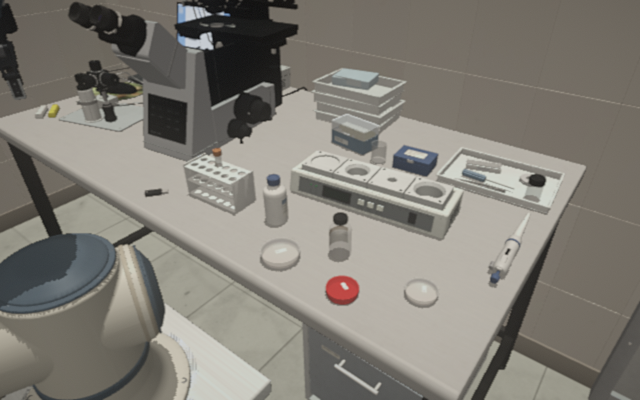

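View pics/top0.png

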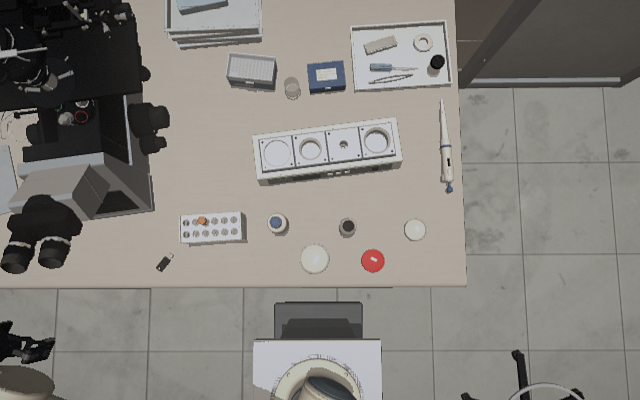

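View pics/wrist0.png

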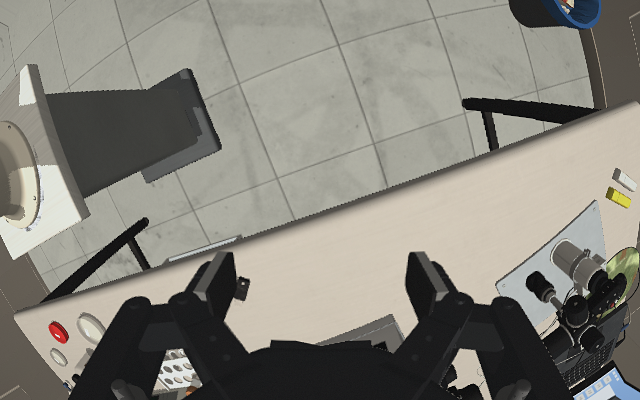

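```bash
cat > h.py <<'E'
from station import bot
import numpy as np, cv2
from scipy.spatial.transform import Rotation as R
def K(n):
    p=bot.camera_params(n); f=200/np.tan(np.radians(p["vertical_fov"]/2)); return p,f
def px2w(n,u,v,z):
    p,f=K(n); V=p["view"]; d=V[:3,:3].T@np.array([(u-p["cx"])/f,(v-p["cy"])/f,1]); c=-V[:3,:3].T@V[:3,3]
    return c+d*(z-c[2])/d[2]
def w2px(n,P):
    p,f=K(n); q=(p["view"]@np.append(P,1))[:3]; return np.array([p["cx"]+f*q[0]/q[2],p["cy"]+f*q[1]/q[2]])
def tool(s):
    T=np.eye(4); T[:3,:3]=R.from_euler("xyz",s["tcp_rot"]).as_matrix(); T[:3,3]=s["ee_pos"]; return T
def wr_w2px(s,P):
    p,f=K("wrist"); c=np.linalg.inv(tool(s)@p["mount"])@np.append(P,1); x,y,z=c[:3]
    r=np.hypot(x,y); th=np.arctan2(r,z); return np.array([p["cx"]+f*th*x/r,p["cy"]+f*th*y/r])
def wr_px2w(s,u,v,zw):
    p,f=K("wrist"); a=np.array([u-p["cx"],v-p["cy"]])/f; th=np.hypot(*a); 
    d=np.array([*(np.sin(th)*a/th),np.cos(th)]); M=tool(s)@p["mount"]; d=M[:3,:3]@d; c=M[:3,3]
    return c+d*(zw-c[2])/d[2]
def crop(im,x0,y0,x1,y1,k,name):
    cv2.imwrite("pics/"+name,cv2.resize(im[y0:y1,x0:x1],None,fx=k,fy=k,interpolation=cv2.INTER_CUBIC))
def go(xyz,yaw=None):
    """how far to go: tool-frame mm, tool z turn deg for target TCP, tool down"""
    s=bot.read_state(); T=tool(s); d=T[:3,:3].T@(np.array(xyz)-T[:3,3])*1000
    print("pos",s["ee_pos"].round(4),"rot",np.degrees(s["tcp_rot"]).round(2),"t",round(s["t"],2),"w",round(s["width"],4))
    print("delta mm",d.round(1),end=" ")
    if yaw is not None:
        Rt=R.from_euler("xyz",[180,0,yaw],degrees=True)
        print("rotvec",np.degrees((R.from_matrix(T[:3,:3]).inv()*Rt).as_rotvec()).round(1),end="")
    print()
E
python3 - <<'E'
from h import *
im=cv2.imread("pics/top0.png"); crop(im,160,190,460,290,2.6,"topA.png"); crop(im,240,110,410,190,4.5,"topB.png")
im=cv2.imread("pics/scene0.png"); crop(im,180,140,480,310,2.6,"scA.png")
for nm,u,v,z in [("LBcap",277,223,.105),("SBcap",347,227,.088),("small dish",415,229,.015),("big",315,259,.015),("red",373,260,.015),("tubecap",202,221,.112),("w1",275,152,.067),("w2",311,149,.067),("w3",343,145,.067),("w4",377,140,.067)]:
    print(nm,px2w("top",u,v,z).round(4))
E
```

```text
LBcap [0.434  0.0901 0.105 ]
SBcap [ 0.4248 -0.0738  0.088 ]
small dish [ 0.4234 -0.2494  0.015 ]
big [0.3497 0.0029 0.015 ]
red [ 0.3465 -0.1421  0.015 ]
tubecap [0.4391 0.2635 0.112 ]
w1 [0.6118 0.0995 0.067 ]
w2 [0.6186 0.0109 0.067 ]
w3 [ 0.6281 -0.068   0.067 ]
w4 [ 0.6401 -0.1518  0.067 ]
```

View pics/topA.png

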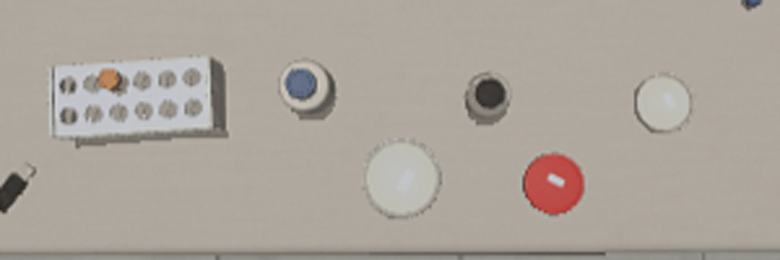

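View pics/topB.png

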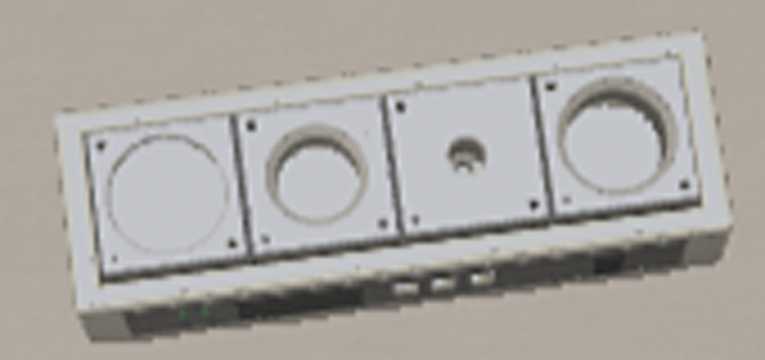

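View pics/scA.png

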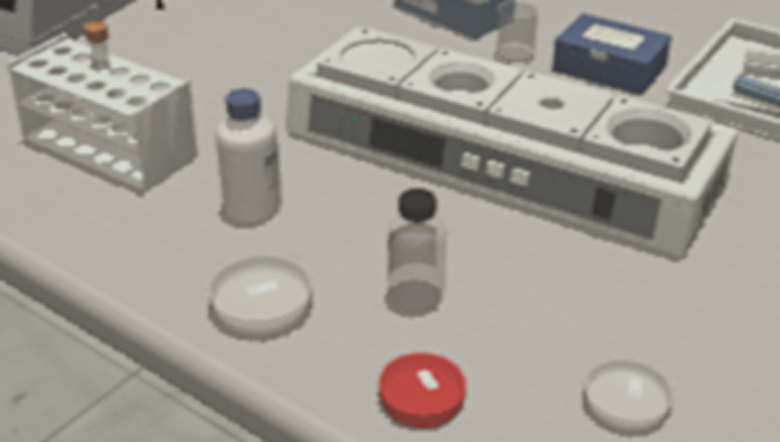

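Run:
```python
from h import *
a=cv2.imread("pics/scene0.png")[140:220,430:570]; b=cv2.imread("pics/top0.png")[20:100,340:460]; c=cv2.imread("pics/scene0.png")[205:265,300:380]
L=[cv2.resize(x,(390,int(390*x.shape[0]/x.shape[1])),interpolation=cv2.INTER_CUBIC) for x in (a,b,c)]
h=max(x.shape[0] for x in L[:2]); L=[cv2.copyMakeBorder(x,0,300-x.shape[0],0,0,0) for x in L]
cv2.imwrite("pics/cmp.png",np.vstack([np.hstack(L[:2]),np.hstack([L[2],L[2]*0])]))
```

```text
(no output)
```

View pics/cmp.png

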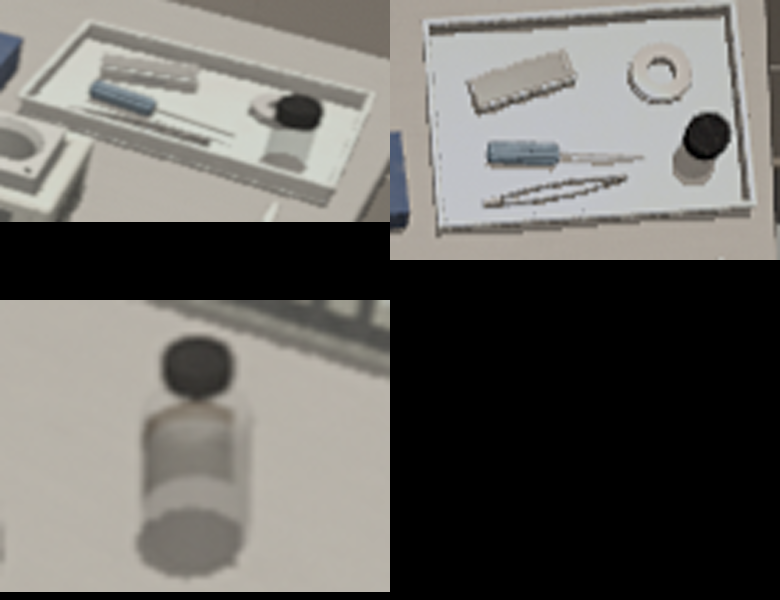

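Run:
```python
from h import *
go([.40,.09,.2],96.4)
```

```text
pos [0.2078 0.5626 0.2037] rot [-179.91   -0.    159.73] t 0.15 w 0.085
delta mm [-344.  -376.7    4.3] rotvec [-0.1  0.  63.3]
```

```bash
cat >> h.py <<'E'
def plan(xyz,yaw=96.4,v=38,n=5):
    s=bot.read_state(); T=tool(s); p=T[:3,3]; Rm=R.from_matrix(T[:3,:3]); Rt=R.from_euler("xyz",[180,0,yaw],degrees=True)
    go(xyz,yaw); out=0
    while out<n:
        d=np.array(xyz)-p; L=np.linalg.norm(d); rv=(Rm.inv()*Rt).as_rotvec(degrees=True); a=np.linalg.norm(rv)
        if L<.0005 and a<.3: break
        st=d*min(1,v/1000/max(L,1e-9)); ra=rv*min(1,7/max(a,1e-9))
        print((Rm.as_matrix().T@st*1000).round(1),ra.round(1)); p=p+st; Rm=Rm*R.from_rotvec(ra,degrees=True); out+=1
E
python3 -c "
from h import *
plan([.40,.09,.2],n=15)"
```

```text
pos [0.2078 0.5626 0.2037] rot [-179.91   -0.    159.73] t 0.15 w 0.085
delta mm [-344.  -376.7    4.3] rotvec [-0.1  0.  63.3]
[-25.6 -28.1   0.3] [-0.  0.  7.]
[-28.9 -24.7   0.3] [-0.  0.  7.]
[-31.7 -21.    0.3] [-0.  0.  7.]
[-34.  -17.    0.3] [-0.  0.  7.]
[-35.8 -12.7   0.3] [-0.  0.  7.]
[-37.1  -8.3   0.3] [-0.  0.  7.]
[-37.8  -3.7   0.3] [-0.  0.  7.]
[-38.    0.9   0.3] [-0.  0.  7.]
[-37.6   5.6   0.3] [-0.  0.  7.]
[-36.6  10.1   0.3] [-0.   0.   0.3]
[-36.6  10.3   0.3] [-0.  0.  0.]
[-36.6  10.3   0.3] [0. 0. 0.]
[-36.6  10.3   0.3] [0. 0. 0.]
[-15.6   4.4   0.1] [0. 0. 0.]
```

jog_arm:
  deltas:
    - [-26,-28,0,0,0,7,1]
    - [-29,-25,0,0,0,7,1]
    - [-32,-21,0,0,0,7,1]
    - [-34,-17,0,0,0,7,1]
    - [-36,-13,0,0,0,7,1]

```text
t: 0.57
ee_pos: [0.2773, 0.3838, 0.1963]
tcp_rot: [-3.13, 0.004, 2.168]
ft_force: [-0.3, -0.1, -0.1]
width: 0.0853
```

jog_arm:
  deltas:
    - [-37,-8,0,0,0,7,1]
    - [-38,-4,0,0,0,7,1]
    - [-38,1,0,0,0,7,1]
    - [-37,6,0,0,0,7,1]
    - [-37,10,0,0,0,0,1]

```text
t: 0.98
ee_pos: [0.3468, 0.198, 0.1957]
tcp_rot: [-3.132, 0.01, 1.661]
ft_force: [1.6, -0.4, 0.9]
width: 0.0854
```

```bash
python3 -c "
from h import *
plan([.40,.09,.2],n=8)"
```

```text
pos [0.3468 0.198  0.1957] rot [-179.48    0.59   95.19] t 0.98 w 0.0854
delta mm [-112.5   43.2   -3.5] rotvec [-0.5  0.6 -1.2]
[-35.5  13.6  -1.1] [-0.5  0.6 -1.2]
[-35.7  12.9  -1.3] [ 0. -0. -0.]
[-35.7  12.9  -1.3] [-0.  0. -0.]
[-6.1  2.2 -0.2] [ 0.  0. -0.]
```

jog_arm:
  deltas:
    - [-35.5,13.5,-1,-0.5,0.6,-1.2,1]
    - [-35.5,13,-1,0,0,0,1]
    - [-36,13,-1,0,0,0,1]
    - [-6,2,0,0,0,0,1]
    - [0,0,0,0,0,0,1]

```text
t: 1.4
ee_pos: [0.4017, 0.0778, 0.1982]
tcp_rot: [3.141, 0.002, 1.673]
ft_force: [-0.6, -0.1, -0.1]
width: 0.0854
```

Run:
```python
from h import *
import json
s=bot.read_state(); im=bot.read_camera("wrist"); cv2.imwrite("pics/w1.png",im)
go([.434,.09,.2],96.4)
json.dump({k:(v.tolist() if hasattr(v,'tolist') else v) for k,v in s.items()},open("w1.json","w"))
for nm,P in [("LB",[.434,.09,.105]),("SB",[.4248,-.0738,.088]),("dish",[.4234,-.2494,.015])]: print(nm,wr_w2px(s,P))
```

```text
pos [0.4015 0.0785 0.1981] rot [1.7996e+02 1.0000e-01 9.5900e+01] t 1.45 w 0.0856
delta mm [ 8.1 33.5 -1.9] rotvec [ 0.   0.1 -0.5]
LB [358.13989639 180.04471105]
SB [327.12048903 313.36351977]
dish [313.59468348 363.72298012]
```

View pics/w1.png

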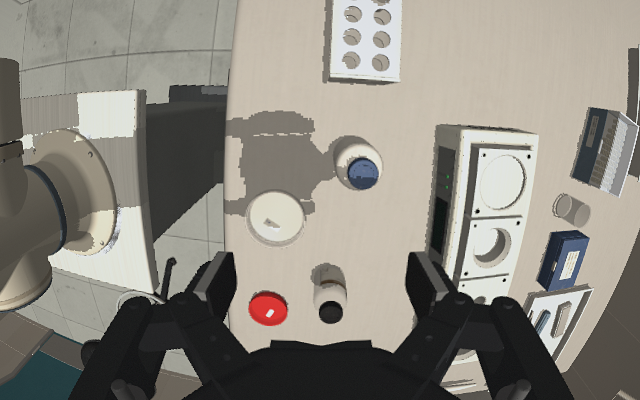

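Run:
```python
from h import *
import json
s=json.load(open("w1.json")); s={k:np.array(v) for k,v in s.items()}
im=cv2.imread("pics/w1.png"); crop(im,300,120,540,340,3,"w1c.png")
for nm,u,v,z in [("LB",362.5,174,.105),("SB",330,312,.088),("dishrec",502,180,.067),("smallbore",494,244,.067)]: print(nm,wr_px2w(s,u,v,z).round(4))
```

```text
LB [0.4371 0.0959 0.105 ]
SB [ 0.4278 -0.0714  0.088 ]
dishrec [0.6069 0.0993 0.067 ]
smallbore [0.6212 0.0193 0.067 ]
```

View pics/w1c.png

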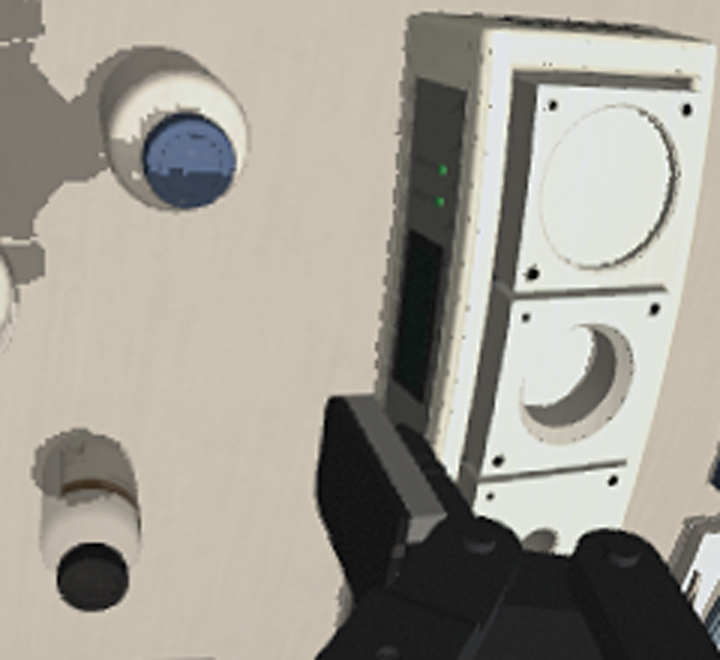

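Run:
```python
from h import *
plan([.436,.095,.2],96.4,n=4)
```

```text
pos [0.4015 0.0785 0.1981] rot [1.7996e+02 1.0000e-01 9.5900e+01] t 1.45 w 0.0856
delta mm [12.9 36.  -1.9] rotvec [ 0.   0.1 -0.5]
[12.8 35.7 -1.9] [ 0.   0.1 -0.5]
```

jog_arm:
  deltas:
    - [13,36,0,0,0.1,-0.5,1]
    - [0,0,20,0,0,0,1]
    - [0,0,35,0,0,0,1]
    - [0,0,20,0,0,0,1]
    - [0,0,0,0,0,0,1]

```text
t: 1.87
ee_pos: [0.4353, 0.1028, 0.1173]
tcp_rot: [-3.135, -0.002, 1.689]
ft_force: [0.1, -0.3, 0.6]
width: 0.0854
```

Run:
```python
from h import *
s=bot.read_state(); im=bot.read_camera("wrist"); cv2.imwrite("pics/w2.png",im)
plan([.436,.095,.038],96.4)
print(wr_w2px(s,[.436,.095,.105]))
```

```text
pos [0.4355 0.1029 0.1189] rot [-1.7972e+02 -1.6000e-01  9.6810e+01] t 1.92 w 0.0854
delta mm [-8.2 -0.1 80.9] rotvec [-0.3 -0.2  0.4]
[-3.8 -0.  37.8] [-0.3 -0.2  0.4]
[-3.7 -0.2 37.8] [-0. -0. -0.]
[-0.5 -0.   5.3] [-0.  0. -0.]
[320.12140852 237.69246973]
```

View pics/w2.png

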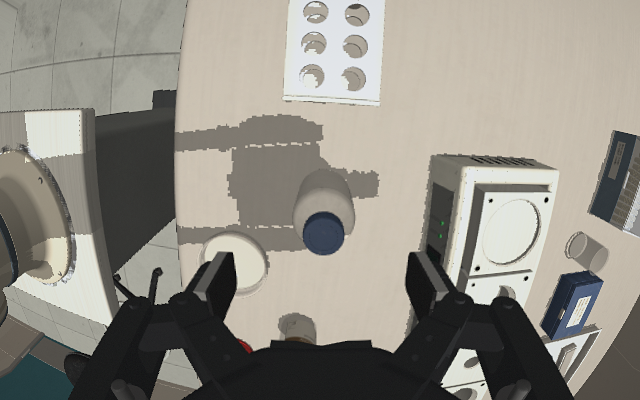

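jog_arm:
  deltas:
    - [-5.2,1.5,28,-0.3,-0.2,0.4,1]
    - [0,0,33,0,0,0,1]
    - [0,0,18,0,0,0,1]
    - [0,0,2,0,0,0,1]
    - [0,0,0,0,0,0,1]

```text
t: 2.33
ee_pos: [0.4404, 0.1041, 0.0455]
tcp_rot: [3.128, -0.001, 1.691]
ft_force: [-0.5, 1.4, 0.4]
width: 0.0857
```

Run:
```python
from h import *
s=bot.read_state(); im=bot.read_camera("wrist"); cv2.imwrite("pics/w3.png",im)
plan([.4375,.0978,.038],96.4)
print(wr_w2px(s,[.4375,.0978,.105]))
```

```text
pos [0.4407 0.1041 0.0461] rot [ 1.7917e+02 -5.0000e-02  9.6870e+01] t 2.38 w 0.0856
delta mm [-5.9 -4.   8. ] rotvec [ 0.8 -0.1  0.5]
[-5.9 -4.   8. ] [ 0.8 -0.1  0.5]
[313.82448759 303.56164855]
```

View pics/w3.png

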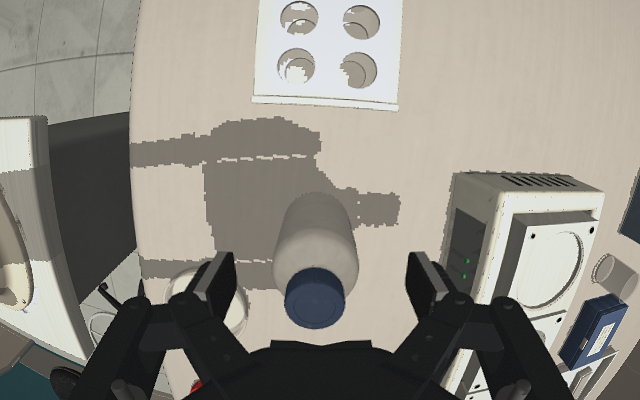

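jog_arm:
  deltas:
    - [-4.5,-2,4,0.8,0,0.5,1]
    - [0,0,4,0,0,0,1]
    - [0,0,0,0,0,0,1]

```text
t: 2.63
ee_pos: [0.442, 0.1003, 0.0436]
tcp_rot: [3.134, -0.001, 1.682]
ft_force: [-0.3, -0.5, -0.1]
width: 0.0855
```

Run:
```python
from h import *
plan([.4385,.0998,.038],96.4)
```

```text
pos [0.442  0.1003 0.0436] rot [ 1.7955e+02 -8.0000e-02  9.6400e+01] t 2.63 w 0.0855
delta mm [-0.1 -3.6  5.6] rotvec [ 0.5 -0.1 -0. ]
[-0.1 -3.6  5.6] [ 0.5 -0.1 -0. ]
```

jog_arm:
  deltas:
    - [0,-3.5,6,0.5,0,0,1]
    - [0,0,0,0,0,0,1]
    - [0,0,0,0,0,0,0.2]
    - [0,0,0,0,0,0,0]
    - [0,0,0,0,0,0,0]

```text
t: 3.05
ee_pos: [0.4397, 0.0997, 0.0394]
tcp_rot: [3.14, -0.002, 1.681]
ft_force: [-0.3, -0.6, 0.5]
width: 0.0515
```

jog_arm:
  deltas:
    - [0,0,0,0,0,0,0]
    - [0,0,0,0,0,0,0]
    - [0,0,0,0,0,0,0]
    - [0,0,0,0,0,0,0]
    - [0,0,0,0,0,0,0]

```text
t: 3.47
ee_pos: [0.4398, 0.0999, 0.0401]
tcp_rot: [3.139, -0.002, 1.681]
ft_force: [-0.5, 0.1, 0.6]
width: 0.0432
```

Run:
```python
from h import *
s=bot.read_state(); print(s["width"])
im=bot.read_camera("wrist"); im2=bot.read_camera("scene")
a=cv2.resize(im[200:400,160:480],None,fx=2,fy=2); b=cv2.resize(im2[120:270,180:420],None,fx=1.6*5/3,fy=1.6*5/3)
cv2.imwrite("pics/w4.png",a); cv2.imwrite("pics/s4.png",b)
```

```text
0.04316271723699363
```

View pics/w4.png

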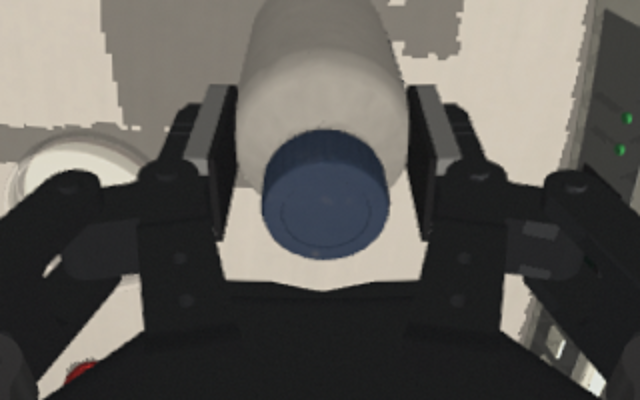

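View pics/s4.png

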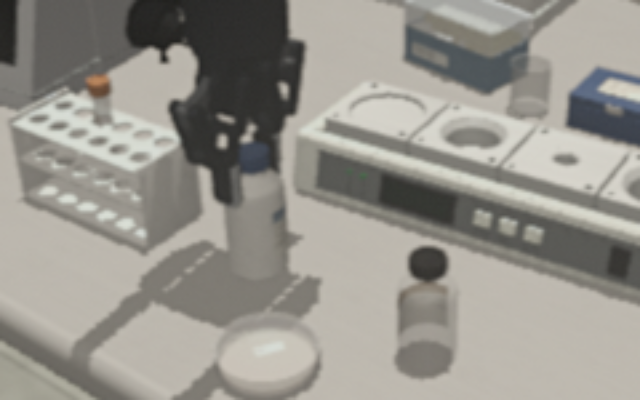

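Run:
```python
from h import *
s=bot.read_state(); T=tool(s)
for z in (.105,): print(wr_px2w(s,322.5,307.5,z).round(4), s["ee_pos"].round(4))
# project expected cap-top circle & body circle at z=.069
th=np.linspace(0,2*np.pi,60); im=cv2.resize(cv2.imread("pics/w4.png"),None,fx=1,fy=1)
for dy,c in ((0,(0,0,255)),(-.006,(0,255,0))):
  for r,z in ((.014,.105),(.024,.069)):
    for a in th:
        u=wr_w2px(s,[s["ee_pos"][0]+r*np.cos(a),s["ee_pos"][1]+dy+r*np.sin(a),z]); u=((u-[160,200])*2).astype(int)
        cv2.circle(im,tuple(int(i) for i in u),1,c,-1)
cv2.imwrite("pics/w4b.png",im)
```

```text
[0.4411 0.096  0.105 ] [0.4398 0.0998 0.0401]
```

View pics/w4b.png

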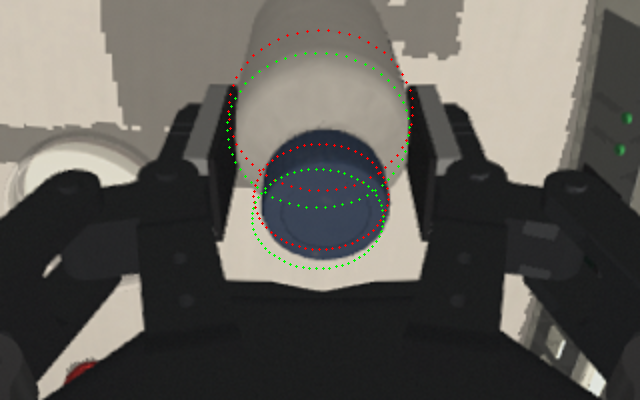

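Run:
```python
from h import *
P=np.array([px2w("top",u,v,.067) for u,v in ((277.3,153.1),(310.4,148.7),(343.8,144.4),(377.1,140))]); print(P.round(4))
d=P[0]-P[3]; a=np.degrees(np.arctan2(-d[0],d[1])); print(a, np.linalg.norm(d)/3)
c=P.mean(0); y=np.array([-np.sin(np.radians(a)),np.cos(np.radians(a)),0])
for k in (1.5,.5,-.5,-1.5): print((c+y*k*.083).round(4))
plan([.52,.05,.16],96.4+0,n=8)
```

```text
[[ 0.609   0.0938  0.067 ]
 [ 0.6194  0.0123  0.067 ]
 [ 0.6296 -0.07    0.067 ]
 [ 0.6401 -0.1521  0.067 ]]
7.212669559437721 0.08262123759903076
[0.6089 0.0945 0.067 ]
[0.6193 0.0122 0.067 ]
[ 0.6297 -0.0702  0.067 ]
[ 0.6401 -0.1525  0.067 ]
pos [0.4398 0.0998 0.0401] rot [ 1.7986e+02 -1.1000e-01  9.6340e+01] t 3.57 w 0.043
delta mm [ -58.2   74.5 -119.8] rotvec [ 0.1 -0.1 -0.1]
[-14.5  18.5 -29.8] [ 0.1 -0.1 -0.1]
[-14.6  18.5 -29.9] [ 0. -0. -0.]
[-14.6  18.5 -29.9] [-0.  0. -0.]
[-14.6  18.5 -29.9] [-0.  0. -0.]
[-0.2  0.3 -0.5] [-0.  0. -0.]
```

jog_arm:
  deltas:
    - [0,0,-10,0,0,0,0]
    - [0,0,-25,0,0,0,0]
    - [0,0,-35,0,0,0,0]
    - [0,0,-35,0,0,0,0]
    - [0,0,-15,0,0,0,0]

```text
t: 3.98
ee_pos: [0.4352, 0.0989, 0.1591]
tcp_rot: [-3.129, -0.001, 1.681]
ft_force: [0.5, -0.3, -0.2]
width: 0.0429
```

Run:
```python
from h import *
plan([.638,-.149,.165],97.2,v=34,n=12)
```

```text
pos [0.4352 0.0989 0.1591] rot [-1.7928e+02 -6.0000e-02  9.6340e+01] t 3.98 w 0.0429
delta mm [-268.7  174.1   -8.4] rotvec [-0.7 -0.1 -0.9]
[-28.5  18.5  -0.9] [-0.7 -0.1 -0.9]
[-28.8  18.1  -0.6] [0. 0. 0.]
[-28.8  18.1  -0.6] [-0. -0. -0.]
[-28.8  18.1  -0.6] [0. 0. 0.]
[-28.8  18.1  -0.6] [0. 0. 0.]
[-28.8  18.1  -0.6] [0. 0. 0.]
[-28.8  18.1  -0.6] [0. 0. 0.]
[-28.8  18.1  -0.6] [0. 0. 0.]
[-28.8  18.1  -0.6] [0. 0. 0.]
[-12.1   7.6  -0.3] [0. 0. 0.]
```

jog_arm:
  deltas:
    - [-20,12,-1,-0.4,0,-0.9,0]
    - [-29,18,-1,0,0,0,0]
    - [-29,18,-1,0,0,0,0]
    - [-29,18,-1,0,0,0,0]
    - [-29,18,-1,0,0,0,0]

```text
t: 4.4
ee_pos: [0.5397, -0.0244, 0.1767]
tcp_rot: [3.131, -0.003, 1.709]
ft_force: [1.1, 0.9, -1.0]
width: 0.0429
```

jog_arm:
  deltas:
    - [-29,18,-1,0,0,0,0]
    - [-29,18,-1,0,0,0,0]
    - [-29,18,-1,0,0,0,0]
    - [-20,12,0,0,0,0,0]
    - [-10,6,0,0,0,0,0]

```text
t: 4.82
ee_pos: [0.6319, -0.1404, 0.1817]
tcp_rot: [3.131, -0.001, 1.705]
ft_force: [-0.5, 0.6, -1.0]
width: 0.0431
```

Run:
```python
from h import *
plan([.640,-.149,.165],97.2,v=34,n=12)
s=bot.read_state(); im=bot.read_camera("wrist"); cv2.imwrite("pics/w5.png",im)
cv2.imwrite("pics/t5.png",cv2.resize(bot.read_camera("top")[100:250,200:460],None,fx=2.8,fy=2.8))
```

```text
pos [ 0.6319 -0.1404  0.1817] rot [ 1.7939e+02 -7.0000e-02  9.7690e+01] t 4.82 w 0.0431
delta mm [-9.6  6.7 16.7] rotvec [ 0.6 -0.1  0.5]
[-9.6  6.7 16.7] [ 0.6 -0.1  0.5]
```

View pics/w5.png

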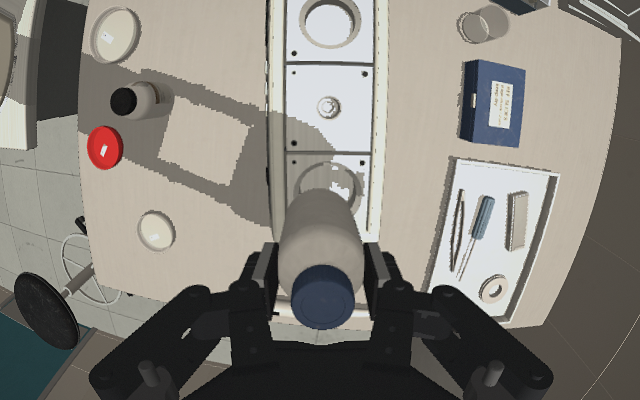

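View pics/t5.png

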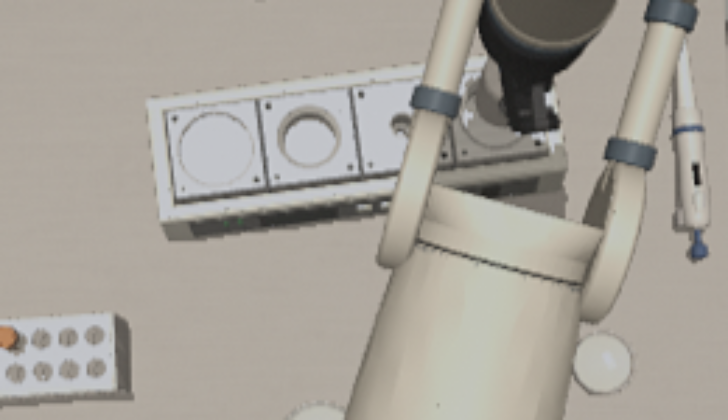

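Run:
```python
from h import *
s=bot.read_state()
for n,u,v,z in (("tube",329,107,.067),("smallbore",330,22,.067),("screw TLbig",293,160.5,.067),("screwTRbig",362,162,.067),("SBcap",124,101,.088),("dish",157,230,.012),("bigdish",116,35,.015)): print(n,wr_px2w(s,u,v,z).round(4))
print("bottle cap",wr_px2w(s,323,303,.1817-.040+.105).round(4))
im=cv2.imread("pics/w5.png"); crop(im,255,0,405,210,2.8,"w5c.png")
for k,c in enumerate([[.6193,.0122],[.6297,-.0702],[.6401,-.1525]]): print(wr_w2px(s,[*c,.067]).round(1))
```

```text
tube [ 0.6307 -0.0672  0.067 ]
smallbore [0.621  0.0116 0.067 ]
screw TLbig [ 0.6041 -0.1208  0.067 ]
screwTRbig [ 0.6684 -0.1137  0.067 ]
SBcap [ 0.4347 -0.075   0.088 ]
dish [ 0.4293 -0.2441  0.012 ]
bigdish [0.3605 0.005  0.015 ]
bottle cap [ 0.6321 -0.1408  0.2467]
[328.2  21.1]
[327.5 110.1]
[326.5 197.2]
```

View pics/w5c.png

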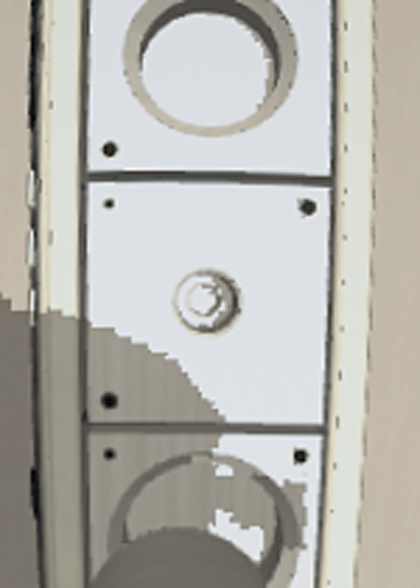

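Run:
```python
from h import *
plan([.6402,-.1500,.120],97.2,v=30,n=12)
im=cv2.imread("pics/w5.png"); s=bot.read_state()
im=cv2.resize(im[180:340,240:400],None,fx=3.5,fy=3.5)
for dy,c in ((0,(0,0,255)),(-.004,(0,255,0))):
  for r,z in ((.014,.105),):
    for a in np.linspace(0,6.28,60):
        u=wr_w2px(s,[s["ee_pos"][0]+r*np.cos(a),s["ee_pos"][1]+dy+r*np.sin(a),z+s["ee_pos"][2]-.040]); u=((u-[240,180])*3.5).astype(int)
        cv2.circle(im,tuple(int(i) for i in u),1,c,-1)
cv2.imwrite("pics/w5d.png",im)
```

```text
pos [ 0.6314 -0.1399  0.1812] rot [ 1.7944e+02 -1.0000e-01  9.7660e+01] t 4.92 w 0.0431
delta mm [-11.3   6.8  61.2] rotvec [ 0.6 -0.1  0.5]
[-5.4  3.2 29.3] [ 0.6 -0.1  0.5]
[-5.3  3.6 29.3] [ 0. -0. -0.]
[-0.5  0.3  2.6] [-0. -0. -0.]
```

View pics/w5d.png

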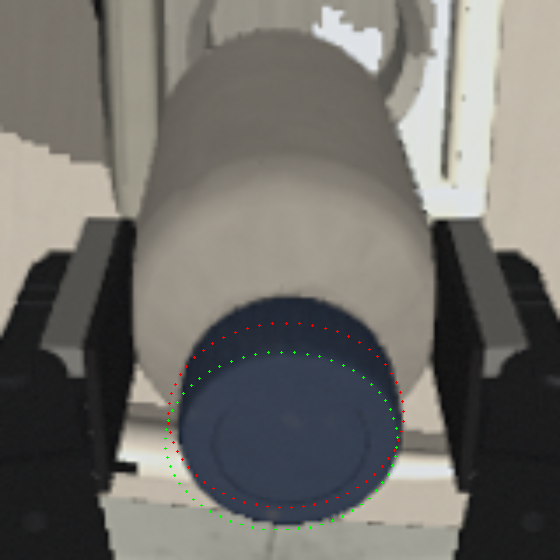

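jog_arm:
  deltas:
    - [-4,3,20,0.6,0,0.5,0]
    - [-4,3.5,25,0,0,0,0]
    - [-2,1,16,0,0,0,0]
    - [0,0,0,0,0,0,0]
    - [0,0,0,0,0,0,0]

```text
t: 5.33
ee_pos: [0.6398, -0.1466, 0.1156]
tcp_rot: [-3.138, -0.003, 1.696]
ft_force: [-0.8, 0.6, -0.6]
width: 0.0429
```

Run:
```python
from h import *
plan([.6402,-.149,.075],97.2,v=30,n=12)
cv2.imwrite("pics/w6.png",bot.read_camera("wrist")); cv2.imwrite("pics/s6.png",cv2.resize(bot.read_camera("scene")[100:260,300:500],None,fx=3.5,fy=3.5))
```

```text
pos [ 0.6398 -0.1466  0.1156] rot [-1.7981e+02 -1.7000e-01  9.7160e+01] t 5.33 w 0.0429
delta mm [-2.6  0.2 40.6] rotvec [-0.2 -0.2 -0. ]
[-1.9  0.2 29.9] [-0.2 -0.2 -0. ]
[-0.6  0.  10.7] [ 0.  0. -0.]
```

View pics/w6.png

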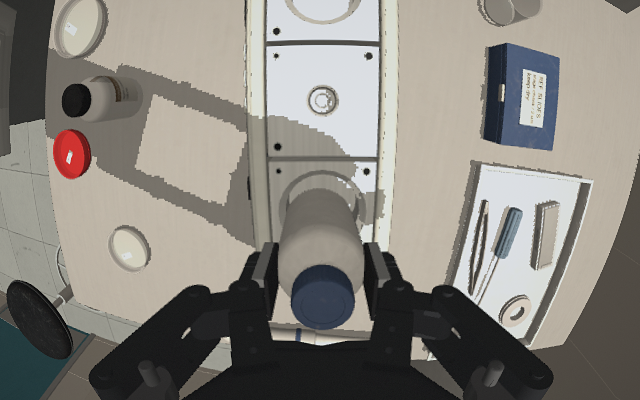

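View pics/s6.png

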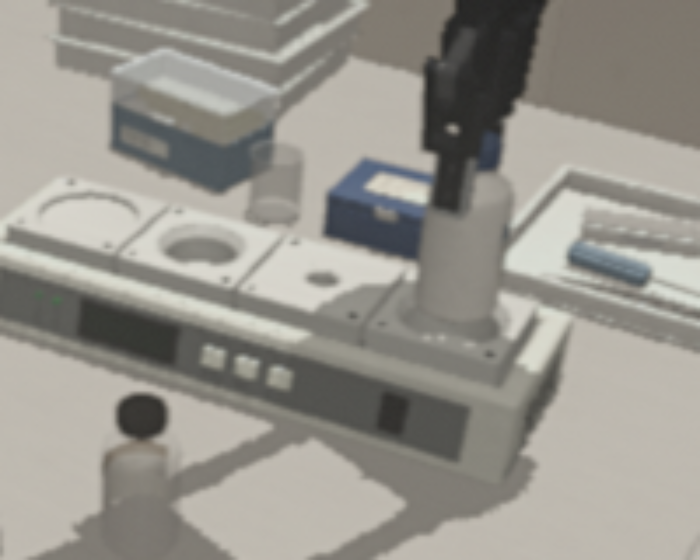

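jog_arm:
  deltas:
    - [-2.5,0,12,0,0,0,0]
    - [0,0,12,0,0,0,0]
    - [0,0,8,0,0,0,0]
    - [0,0,4,0,0,0,0]
    - [0,0,0,0,0,0,0]

```text
t: 5.85
ee_pos: [0.6417, -0.1486, 0.0811]
tcp_rot: [3.138, -0.0, 1.697]
ft_force: [-1.0, -0.0, -0.0]
width: 0.0429
```

jog_arm:
  deltas:
    - [0,0,3,0,0,0,0]
    - [0,0,2,0,0,0,0]
    - [0,0,2,0,0,0,0]
    - [0,0,0,0,0,0,0]

```text
t: 6.18
ee_pos: [0.6421, -0.1488, 0.0756]
tcp_rot: [3.136, 0.001, 1.697]
ft_force: [0.0, -0.9, -1.4]
width: 0.043
```

jog_arm:
  deltas:
    - [0,0,2,0,0,0,0]
    - [0,0,0,0,0,0,0]
    - [0,0,0,0,0,0,0.3]
    - [0,0,0,0,0,0,0.7]
    - [0,0,0,0,0,0,0.8]

```text
t: 6.6
ee_pos: [0.6433, -0.1492, 0.0757]
tcp_rot: [3.132, 0.003, 1.697]
ft_force: [0.6, -1.1, -0.3]
width: 0.0658
```

jog_arm:
  deltas:
    - [0,0,0,0,0,0,0.9]
    - [0,0,0,0,0,0,1]
    - [0,0,0,0,0,0,1]
    - [0,0,0,0,0,0,1]

```text
t: 6.93
ee_pos: [0.6435, -0.1493, 0.0755]
tcp_rot: [3.132, 0.003, 1.697]
ft_force: [0.5, -0.6, -0.3]
width: 0.0852
```

Run:
```python
from h import *
print(bot.read_state()["width"])
cv2.imwrite("pics/w7.png",bot.read_camera("wrist")); cv2.imwrite("pics/s7.png",cv2.resize(bot.read_camera("scene")[100:260,300:500],None,fx=3.5,fy=3.5))
```

```text
0.08516489614243887
```

View pics/w7.png

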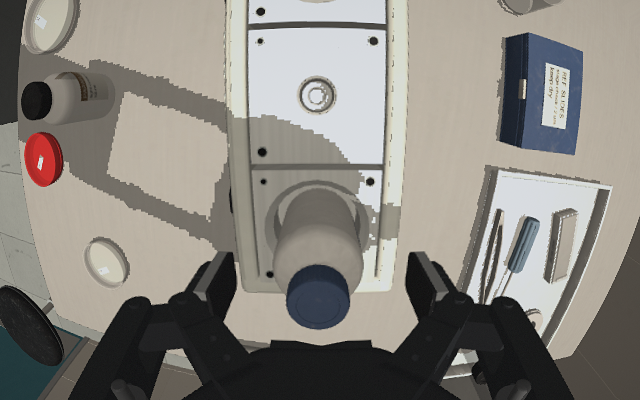

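View pics/s7.png

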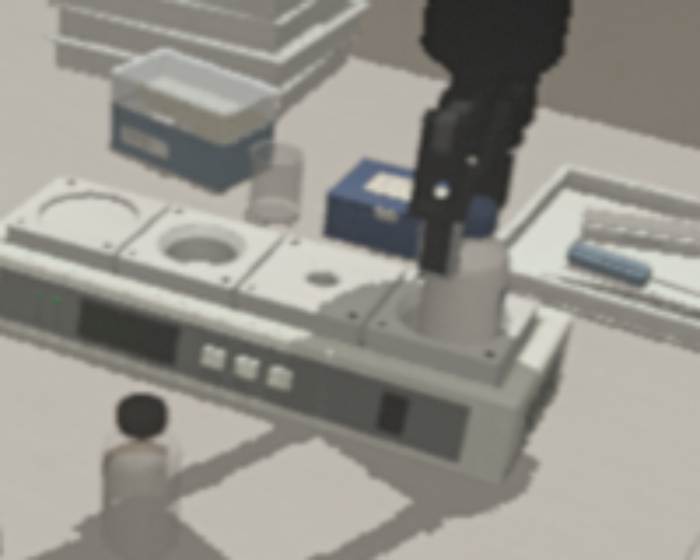

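jog_arm:
  deltas:
    - [0,0,-15,0,0,0,1]
    - [0,0,-35,0,0,0,1]
    - [0,0,-35,0,0,0,1]
    - [-1,-15,-15,0,0,0,1]
    - [10,-30,0,0,0,0,1]

```text
t: 7.45
ee_pos: [0.5966, -0.1457, 0.1731]
tcp_rot: [3.141, -0.001, 1.698]
ft_force: [-0.3, -0.6, 0.5]
width: 0.0855
```

Run:
```python
from h import *
plan([.43,-.075,.13],97.2,v=38,n=12)
s=bot.read_state();im=bot.read_camera("wrist");cv2.imwrite("pics/w8.png",im)
print(wr_px2w(s,0,0,.0)[:2])
```

```text
pos [ 0.5966 -0.1457  0.1731] rot [ 1.7994e+02 -6.0000e-02  9.7260e+01] t 7.45 w 0.0855
delta mm [  91.1 -156.3   43.1] rotvec [ 0.1 -0.1  0.1]
[ 18.6 -31.9   8.8] [ 0.1 -0.1  0.1]
[ 18.6 -32.    8.8] [0. 0. 0.]
[ 18.6 -32.    8.8] [-0.  0.  0.]
[ 18.6 -32.    8.8] [-0.  0.  0.]
[ 16.6 -28.6   7.9] [-0.  0.  0.]
[-0.00531727  0.11295885]
```

View pics/w8.png

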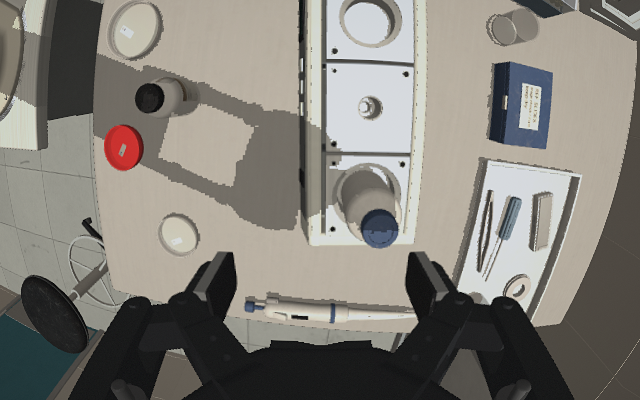

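jog_arm:
  deltas:
    - [18,-30,2,0,0,0,1]
    - [19,-32,5,0,0,0,1]
    - [19,-32,10,0,0,0,1]
    - [19,-32,10,0,0,0,1]
    - [16,-28,8,0,0,0,1]

```text
t: 7.92
ee_pos: [0.4216, -0.0721, 0.1307]
tcp_rot: [-3.129, -0.007, 1.695]
ft_force: [-0.4, 0.4, 1.1]
width: 0.0852
```

Run:
```python
from h import *
s={'ee_pos':np.array([.5966,-.1457,.1731]),'tcp_rot':np.radians([179.94,-.06,97.26])}
print("LB cap",wr_px2w(s,380,228,.14).round(4),"tube hole",wr_px2w(s,370.5,107,.067).round(4),"small",wr_px2w(s,369.5,21,.067).round(4),"dish",wr_px2w(s,178.5,234,.013).round(4))
s=bot.read_state();im=bot.read_camera("wrist");cv2.imwrite("pics/w9.png",im)
plan([.43,-.075,.13],97.2,v=38,n=12); print(wr_w2px(s,[.43,-.075,.088]))
```

```text
LB cap [ 0.6407 -0.1507  0.14  ] tube hole [ 0.6316 -0.0678  0.067 ] small [0.6205 0.0101 0.067 ] dish [ 0.4283 -0.2454  0.013 ]
pos [ 0.4157 -0.0697  0.1275] rot [-178.84   -0.61   97.16] t 7.97 w 0.0853
delta mm [-7.  13.5 -2.9] rotvec [-1.2 -0.6 -0. ]
[-7.  13.5 -2.9] [-1.2 -0.6 -0. ]
[331.98332123 215.34087878]
```

View pics/w9.png

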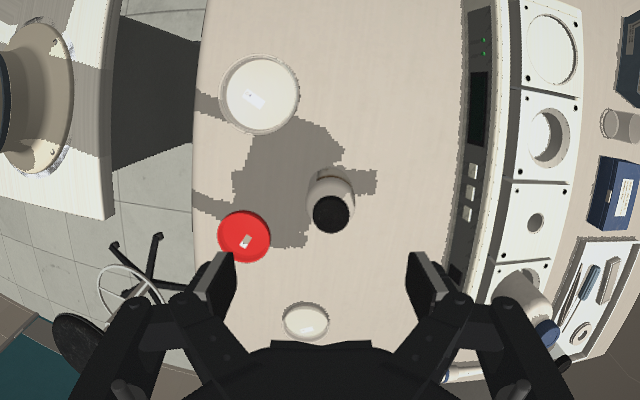

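jog_arm:
  deltas:
    - [-7,13.5,10,-1.2,-0.6,0,1]
    - [0,0,25,0,0,0,1]
    - [0,0,25,0,0,0,1]
    - [0,0,15,0,0,0,1]
    - [0,0,0,0,0,0,1]

```text
t: 8.38
ee_pos: [0.4279, -0.0736, 0.0502]
tcp_rot: [3.135, 0.002, 1.698]
ft_force: [0.0, 0.9, -0.3]
width: 0.0851
```

Run:
```python
from h import *
s=bot.read_state();im=bot.read_camera("wrist");cv2.imwrite("pics/w10.png",cv2.resize(im[200:400,160:480],None,fx=2,fy=2))
plan([.43,-.075,.031],97.2,v=38,n=12); print((wr_w2px(s,[.43,-.075,.088])-[160,200])*2)
```

```text
pos [ 0.4284 -0.0737  0.0516] rot [1.7954e+02 1.5000e-01 9.7270e+01] t 8.43 w 0.0852
delta mm [-1.4  1.2 20.6] rotvec [0.5 0.1 0.1]
[-1.4  1.2 20.6] [0.5 0.1 0.1]
[329.22679991 140.58102463]
```

View pics/w10.png

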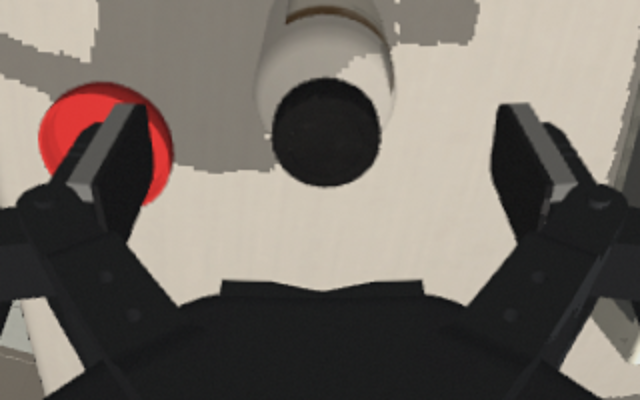

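jog_arm:
  deltas:
    - [-1,1,13,0.5,0.1,0,1]
    - [0,0,8,0,0,0,1]
    - [0,0,0,0,0,0,1]
    - [0,0,0,0,0,0,1]

```text
t: 8.77
ee_pos: [0.4322, -0.0754, 0.0324]
tcp_rot: [3.139, 0.003, 1.698]
ft_force: [-0.3, 0.2, -0.5]
width: 0.0856
```

Run:
```python
from h import *
plan([.43,-.0748,.031],97.2,v=38,n=12)
```

```text
pos [ 0.4322 -0.0754  0.0324] rot [1.7983e+02 1.5000e-01 9.7260e+01] t 8.77 w 0.0856
delta mm [ 0.9 -2.1  1.4] rotvec [0.2 0.1 0.1]
[ 0.9 -2.1  1.4] [0.2 0.1 0.1]
```

jog_arm:
  deltas:
    - [0.5,-2,1.5,0,0,0,1]
    - [0,0,0,0,0,0,0.5]
    - [0,0,0,0,0,0,0.2]
    - [0,0,0,0,0,0,0]
    - [0,0,0,0,0,0,0]

```text
t: 9.18
ee_pos: [0.4312, -0.0755, 0.033]
tcp_rot: [3.136, 0.004, 1.697]
ft_force: [0.2, 0.5, 4.3]
width: 0.0387
```

jog_arm:
  deltas:
    - [0,0,0,0,0,0,0]
    - [0,0,0,0,0,0,0]
    - [0,0,0,0,0,0,0]
    - [0,0,0,0,0,0,0]

```text
t: 9.52
ee_pos: [0.4322, -0.0757, 0.0347]
tcp_rot: [3.133, 0.005, 1.698]
ft_force: [0.4, -0.0, 0.5]
width: 0.0342
```

Run:
```python
from h import *
s=bot.read_state();print(s["ee_pos"],s["width"]);im=bot.read_camera("wrist")
im=cv2.resize(im[200:400,160:480],None,fx=2,fy=2)
for dy,c in ((0,(0,0,255)),(-.004,(0,255,0))):
    for a in np.linspace(0,6.28,60):
        u=wr_w2px(s,[s["ee_pos"][0]+.014*np.cos(a),s["ee_pos"][1]+dy+.014*np.sin(a),.088]); u=((u-[160,200])*2).astype(int)
        cv2.circle(im,tuple(int(i) for i in u),1,c,-1)
cv2.imwrite("pics/w11.png",im)
```

```text
[ 0.43221889 -0.07565147  0.03465821] 0.03416138255775571
```

View pics/w11.png

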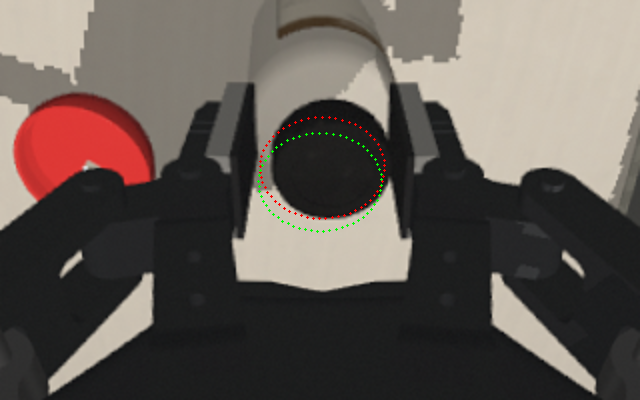

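jog_arm:
  deltas:
    - [0,0,0,0,0,0,0.6]
    - [0,0,0,0,0,0,0.9]
    - [0,0,0,0,0,0,0.9]
    - [0,-1.5,6,0,0,0,0.9]
    - [0,0,4,0,0,0,0.9]

```text
t: 9.98
ee_pos: [0.4312, -0.076, 0.0247]
tcp_rot: [3.132, 0.005, 1.698]
ft_force: [0.5, 0.3, -0.5]
width: 0.0769
```

jog_arm:
  deltas:
    - [0,0,0,0,0,0,0.9]
    - [0,0,0,0,0,0,0.9]

```text
t: 10.15
ee_pos: [0.4303, -0.0759, 0.0231]
tcp_rot: [3.134, 0.005, 1.698]
ft_force: [0.3, 0.5, 0.7]
width: 0.0769
```

Run:
```python
from h import *
s=bot.read_state();plan([.4305,-.0755,.025],97.2);im=bot.read_camera("wrist")
im=cv2.resize(im[200:400,160:480],None,fx=2,fy=2)
cv2.imwrite("pics/w12.png",im)
```

```text
pos [ 0.4303 -0.0759  0.0231] rot [179.54   0.26  97.26] t 10.15 w 0.0769
delta mm [ 0.3  0.3 -1.9] rotvec [0.5 0.3 0.1]
[ 0.3  0.3 -1.9] [0.5 0.3 0.1]
```

View pics/w12.png

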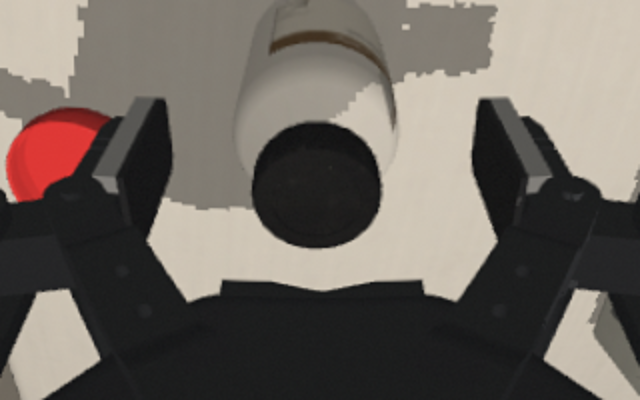

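Bottle (cap at 317,190 in the crop) is still upright; regrip lower.

jog_arm:
  deltas:
    - [0,0,-1,0.4,0,0,0.5]
    - [0,0,0,0,0,0,0.2]
    - [0,0,0,0,0,0,0]
    - [0,0,0,0,0,0,0]
    - [0,0,0,0,0,0,0]

```text
t: 10.62
ee_pos: [0.4305, -0.076, 0.0248]
tcp_rot: [3.141, 0.005, 1.697]
ft_force: [0.4, 0.2, -0.9]
width: 0.0383
```

jog_arm:
  deltas:
    - [0,0,0,0,0,0,0]
    - [0,0,0,0,0,0,0]
    - [0,0,0,0,0,0,0]

```text
t: 10.87
ee_pos: [0.4306, -0.076, 0.0248]
tcp_rot: [3.141, 0.005, 1.698]
ft_force: [0.3, -0.1, 1.3]
width: 0.0384
```

jog_arm:
  deltas:
    - [0,0,-10,0,0,0,0]
    - [0,0,-25,0,0,0,0]
    - [0,0,-35,0,0,0,0]
    - [0,0,-30,0,0,0,0]
    - [0,0,-10,0,0,0,0]

```text
t: 11.28
ee_pos: [0.4266, -0.0744, 0.1345]
tcp_rot: [-3.131, -0.0, 1.698]
ft_force: [0.9, 0.2, -1.3]
width: 0.0381
```

Run:
```python
from h import *
s=bot.read_state();plan([.612,.0122,.14],97.2,v=34,n=10);im=bot.read_camera("wrist")
im=cv2.resize(im[200:400,160:480],None,fx=2,fy=2)
for dy,c in ((0,(0,0,255)),(-.004,(0,255,0))):
    for a in np.linspace(0,6.28,60):
        u=wr_w2px(s,[s["ee_pos"][0]+.014*np.cos(a),s["ee_pos"][1]+dy+.014*np.sin(a),.088+s["ee_pos"][2]-.0248]); u=((u-[160,200])*2).astype(int)
        cv2.circle(im,tuple(int(i) for i in u),1,c,-1)
cv2.imwrite("pics/w13.png",im)
```

```text
pos [ 0.4266 -0.0744  0.1345] rot [-179.37   -0.     97.27] t 11.28 w 0.0381
delta mm [ 62.5 194.8  -7.6] rotvec [-0.6 -0.   0.1]
[10.4 32.4 -1.3] [-0.6 -0.   0.1]
[10.4 32.4 -0.9] [ 0.  0. -0.]
[10.4 32.4 -0.9] [-0.  0.  0.]
[10.4 32.4 -0.9] [-0.  0.  0.]
[10.4 32.4 -0.9] [-0.  0.  0.]
[10.4 32.4 -0.9] [-0.  0.  0.]
[ 0.2  0.7 -0. ] [-0.  0.  0.]
```

View pics/w13.png

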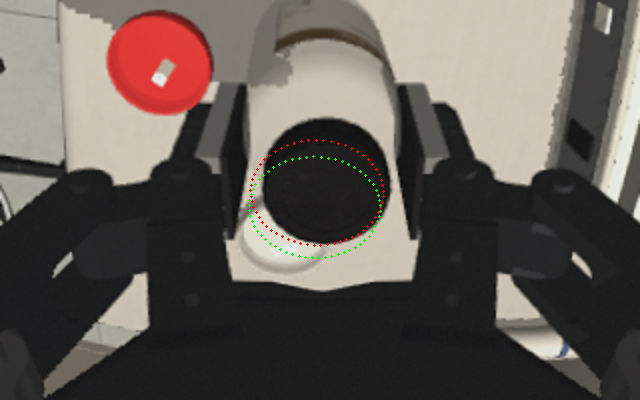

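jog_arm:
  deltas:
    - [7,22,-1,-0.3,0,0,0]
    - [10,32,-1,0,0,0,0]
    - [10,32,-1,0,0,0,0]
    - [10,32,0,0,0,0,0]
    - [10,32,0,0,0,0,0]

```text
t: 11.75
ee_pos: [0.5716, -0.0097, 0.135]
tcp_rot: [-3.138, 0.003, 1.691]
ft_force: [0.8, -0.9, -0.9]
width: 0.0379
```

jog_arm:
  deltas:
    - [9,28,0,0,0,0,0]
    - [4,12,0,0,0,0,0]
    - [0,0,0,0,0,0,0]

```text
t: 12.0
ee_pos: [0.6137, 0.0123, 0.1262]
tcp_rot: [-3.13, 0.001, 1.694]
ft_force: [-0.5, 0.4, -1.9]
width: 0.0381
```

Run:
```python
from h import *
s=bot.read_state();plan([.62,.0125,.11],97.2,v=34,n=10);im=bot.read_camera("wrist")
cv2.imwrite("pics/w14.png",im)
cv2.imwrite("pics/s14.png",cv2.resize(bot.read_camera("scene")[100:260,280:480],None,fx=3.5,fy=3.5))
for c in ([.6196,.0133],[.6092,.0956],[.630,-.069]): print(wr_w2px(s,[*c,.067]))
```

```text
pos [0.6137 0.0123 0.1262] rot [-1.7935e+02  4.0000e-02  9.7080e+01] t 12.0 w 0.0381
delta mm [-0.5  6.5 16.1] rotvec [-0.6  0.  -0.1]
[-0.5  6.5 16.1] [-0.6  0.  -0.1]
[328.94404773 202.05786485]
[329.17692056  93.66426757]
[328.2524339  289.77070987]
```

View pics/w14.png

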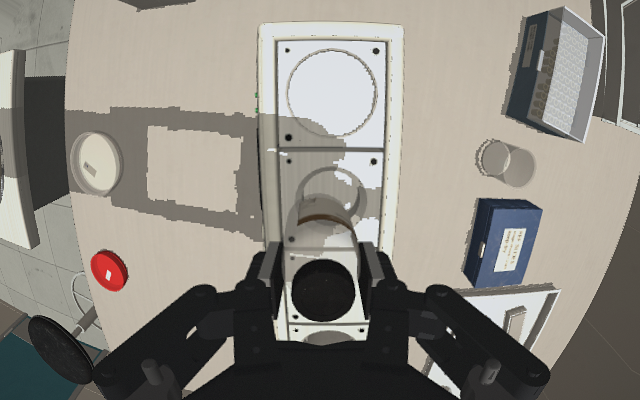

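View pics/s14.png

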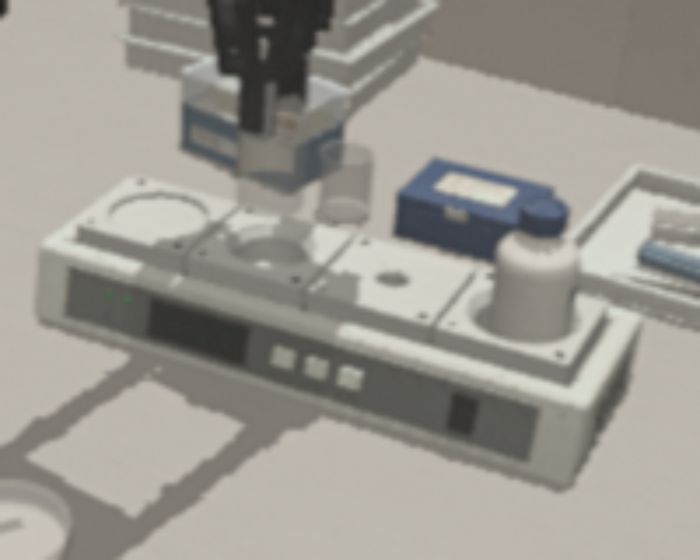

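jog_arm:
  deltas:
    - [-0.5,6.5,8,-0.6,0,-0.1,0]
    - [0,0,12,0,0,0,0]
    - [0,0,5,0,0,0,0]
    - [0,0,0,0,0,0,0]

```text
t: 12.43
ee_pos: [0.6157, 0.0092, 0.0981]
tcp_rot: [-3.139, 0.002, 1.693]
ft_force: [-0.2, -0.5, -1.3]
width: 0.0384
```

Run:
```python
from h import *
s=bot.read_state();plan([.62,.0127,.066],97.2,v=34,n=10);im=bot.read_camera("wrist")
cv2.imwrite("pics/w15.png",cv2.resize(im[120:370,200:440],None,fx=2.4,fy=2.4))
cv2.imwrite("pics/s15.png",cv2.resize(bot.read_camera("scene")[100:260,280:480],None,fx=3.5,fy=3.5))
```

```text
pos [0.6157 0.0092 0.0981] rot [-1.7983e+02  9.0000e-02  9.6990e+01] t 12.43 w 0.0384
delta mm [ 3.   4.8 32.1] rotvec [-0.2  0.1 -0.2]
[ 3.   4.8 32.1] [-0.2  0.1 -0.2]
```

View pics/w15.png

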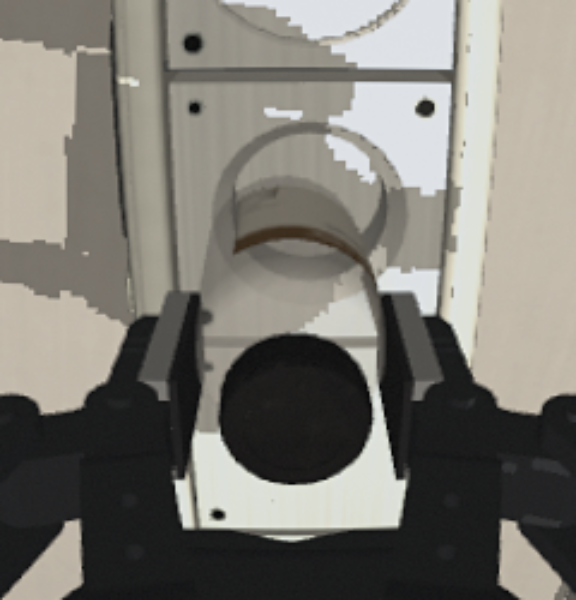

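View pics/s15.png

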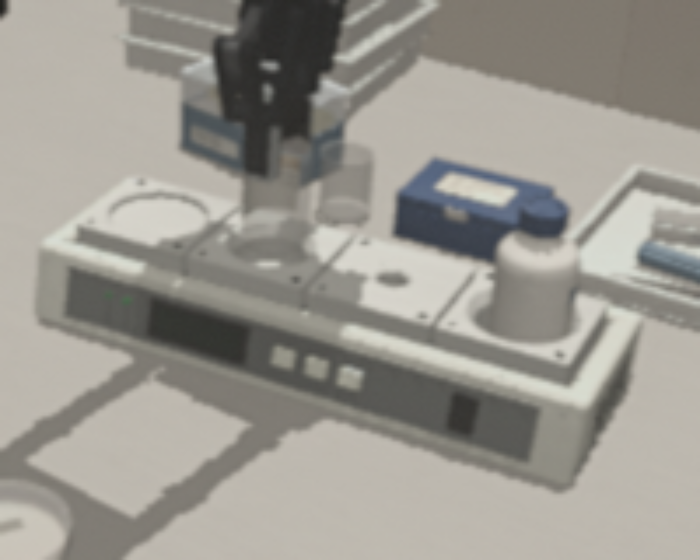

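jog_arm:
  deltas:
    - [3,5.5,0,-0.2,0,-0.2,0]
    - [0,0,0,0,0,0,0]
    - [0,0,0,0,0,0,0]

```text
t: 12.78
ee_pos: [0.6219, 0.0128, 0.1011]
tcp_rot: [3.137, 0.002, 1.696]
ft_force: [-0.4, 0.3, -1.7]
width: 0.0381
```

Run:
```python
from h import *
s=bot.read_state();plan([.62,.0127,.066],97.2,v=34,n=10);im=bot.read_camera("wrist")
im=cv2.resize(im[120:370,200:440],None,fx=2.4,fy=2.4)
def circ(c,r,z,col):
    for a in np.linspace(0,6.28,90):
        u=(wr_w2px(s,[c[0]+r*np.cos(a),c[1]+r*np.sin(a),z])-[200,120])*2.4
        cv2.circle(im,tuple(int(i) for i in u),1,col,-1)
circ([.62,.0127],.0285,.067,(0,0,255)); circ(s["ee_pos"],.021,s["ee_pos"][2]-.0248,(0,255,0))
cv2.imwrite("pics/w16.png",im)
```

```text
pos [0.6219 0.0128 0.1011] rot [1.7974e+02 1.2000e-01 9.7180e+01] t 12.78 w 0.0381
delta mm [ 0.2 -2.  35. ] rotvec [ 0.3  0.1 -0. ]
[ 0.2 -2.  33.9] [ 0.3  0.1 -0. ]
[ 0.  -0.1  1.1] [ 0. -0. -0.]
```

View pics/w16.png

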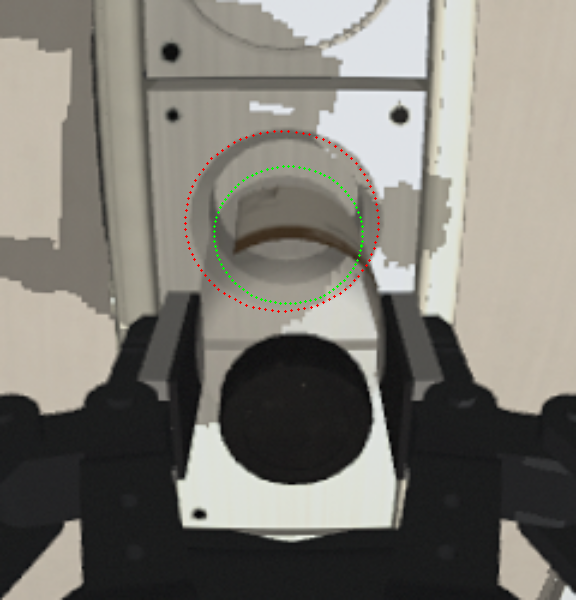

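jog_arm:
  deltas:
    - [0,-1.5,8,0.3,0,0,0]
    - [0,0,10,0,0,0,0]
    - [0,0,8,0,0,0,0]
    - [0,0,4,0,0,0,0]
    - [0,0,0,0,0,0,0]

```text
t: 13.25
ee_pos: [0.6208, 0.0128, 0.0685]
tcp_rot: [3.141, 0.002, 1.696]
ft_force: [1.0, 0.4, -2.1]
width: 0.0381
```

jog_arm:
  deltas:
    - [0,0,2,0,0,0,0]
    - [0,0,1,0,0,0,0]
    - [0,0,0,0,0,0,0]

```text
t: 13.5
ee_pos: [0.6208, 0.0131, 0.0661]
tcp_rot: [3.141, 0.002, 1.697]
ft_force: [0.0, 0.5, -2.2]
width: 0.0381
```

jog_arm:
  deltas:
    - [0,0,1,0,0,0,0]
    - [0,0,0,0,0,0,0.4]
    - [0,0,0,0,0,0,0.7]
    - [0,0,0,0,0,0,1]
    - [0,0,0,0,0,0,1]

```text
t: 13.92
ee_pos: [0.6216, 0.0129, 0.0664]
tcp_rot: [3.138, 0.002, 1.697]
ft_force: [0.5, 0.0, 0.2]
width: 0.0727
```

jog_arm:
  deltas:
    - [0,0,0,0,0,0,1]
    - [0,0,-10,0,0,0,1]
    - [0,0,-30,0,0,0,1]
    - [0,0,-38,0,0,0,1]
    - [0,0,-25,0,0,0,1]

```text
t: 14.33
ee_pos: [0.6173, 0.0131, 0.165]
tcp_rot: [-3.129, 0.0, 1.696]
ft_force: [1.2, 0.0, 0.9]
width: 0.0852
```

Run:
```python
from h import *
s=bot.read_state();plan([.426,-.2465,.14],97.2,v=38,n=12);im=bot.read_camera("wrist")
cv2.imwrite("pics/w17.png",im)
cv2.imwrite("pics/s17.png",cv2.resize(bot.read_camera("scene")[100:260,280:480],None,fx=3.5,fy=3.5))
```

```text
pos [0.6173 0.0131 0.165 ] rot [-179.29    0.     97.19] t 14.33 w 0.0852
delta mm [-233.6 -222.    27.8] rotvec [-0.7  0.  -0. ]
[-27.4 -26.1   3.3] [-0.7  0.  -0. ]
[-27.4 -26.1   2.9] [0. 0. 0.]
[-27.4 -26.1   2.9] [-0.  0.  0.]
[-27.4 -26.1   2.9] [-0.  0.  0.]
[-27.4 -26.1   2.9] [-0.  0.  0.]
[-27.4 -26.1   2.9] [-0.  0.  0.]
[-27.4 -26.1   2.9] [-0.  0.  0.]
[-27.4 -26.1   2.9] [-0.  0.  0.]
[-14.  -13.4   1.5] [-0.  0.  0.]
```

View pics/s17.png

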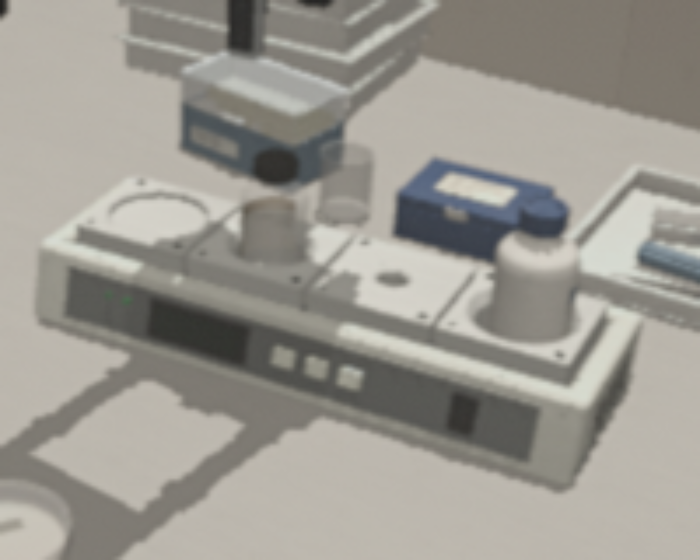

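View pics/w17.png

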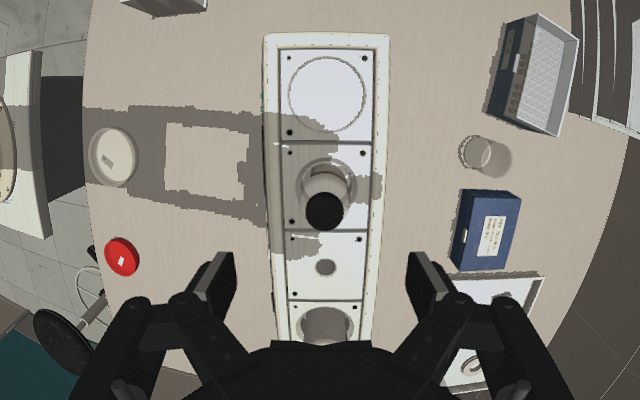

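jog_arm:
  deltas:
    - [-20,-20,0,-0.4,0,0,1]
    - [-27,-26,0,0,0,0,1]
    - [-27,-26,2,0,0,0,1]
    - [-27,-26,3,0,0,0,1]
    - [-27,-26,3,0,0,0,1]

```text
t: 14.85
ee_pos: [0.5134, -0.128, 0.1617]
tcp_rot: [3.133, 0.001, 1.708]
ft_force: [0.1, -0.3, -0.1]
width: 0.0855
```

jog_arm:
  deltas:
    - [-27,-26,5,0,0,0,1]
    - [-27,-26,5,0,0,0,1]
    - [-27,-26,5,0,0,0,1]
    - [-14,-13,5,0,0,0,1]
    - [0,0,0,0,0,0,1]

```text
t: 15.27
ee_pos: [0.4276, -0.2431, 0.1402]
tcp_rot: [3.134, 0.003, 1.703]
ft_force: [-0.9, 0.3, -0.1]
width: 0.0853
```

Run:
```python
from h import *
s=bot.read_state();plan([.426,-.2465,.08],97.2,v=38,n=12);im=bot.read_camera("wrist")
cv2.imwrite("pics/w18.png",im); print(wr_w2px(s,[.426,-.2465,.015]))
```

```text
pos [ 0.4276 -0.2431  0.1402] rot [179.57   0.2   97.57] t 15.27 w 0.0853
delta mm [-3.  -2.5 60.2] rotvec [0.4 0.2 0.4]
[-1.9 -1.6 37.9] [0.4 0.2 0.4]
[-1.2 -0.8 22.3] [-0. -0. -0.]
[317.3996295  183.01166698]
```

View pics/w18.png

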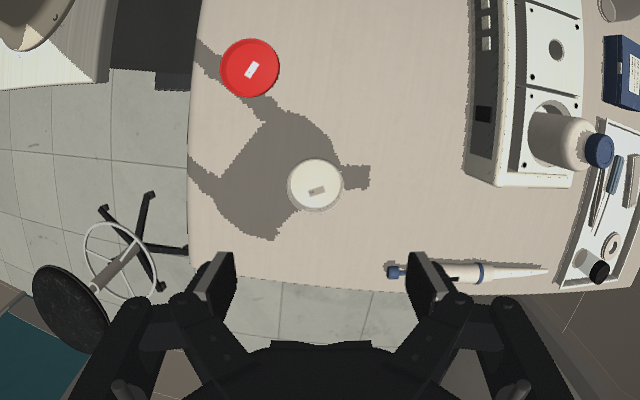

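jog_arm:
  deltas:
    - [-3,-3.5,30,0.4,0.2,0.4,1]
    - [0,0,35,0,0,0,1]
    - [0,0,35,0,0,0,1]
    - [0,0,15,0,0,0,1]
    - [0,0,0,0,0,0,1]

```text
t: 15.73
ee_pos: [0.4314, -0.2436, 0.0268]
tcp_rot: [3.131, 0.004, 1.698]
ft_force: [0.1, 1.0, -0.0]
width: 0.0857
```

Run:
```python
from h import *
s=bot.read_state();plan([.4245,-.247,.003],97.2,v=38,n=12);im=bot.read_camera("wrist")
cv2.imwrite("pics/w19.png",cv2.resize(im[200:400,160:480],None,fx=2,fy=2)); print((wr_w2px(s,[.4245,-.247,.015])-[160,200])*2)
```

```text
pos [ 0.4314 -0.2436  0.0268] rot [179.37   0.21  97.26] t 15.73 w 0.0857
delta mm [-2.4 -7.6 23.7] rotvec [0.6 0.2 0.1]
[-2.4 -7.6 23.7] [0.6 0.2 0.1]
[297.45579062  60.98987951]
```

View pics/w19.png

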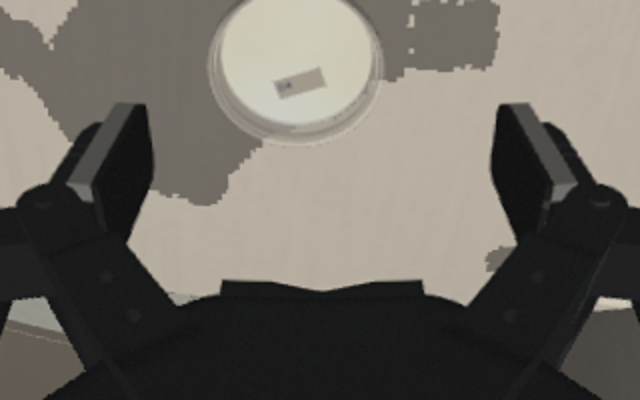

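jog_arm:
  deltas:
    - [-2.4,-8,14,0.6,0.2,0,1]
    - [0,0,8,0,0,0,1]
    - [0,0,0,0,0,0,1]
    - [0,0,0,0,0,0,1]

```text
t: 16.12
ee_pos: [0.4273, -0.2472, 0.0088]
tcp_rot: [3.136, 0.004, 1.701]
ft_force: [-0.0, 0.2, 0.8]
width: 0.0852
```

Run:
```python
from h import *
s=bot.read_state();plan([.4235,-.247,.0025],97.2,v=38,n=12);im=bot.read_camera("wrist")
cv2.imwrite("pics/w20.png",cv2.resize(im[200:400,160:480],None,fx=2,fy=2)); print((wr_w2px(s,[.4235,-.247,.015])-[160,200])*2)
```

```text
pos [ 0.4273 -0.2472  0.0088] rot [179.69   0.24  97.45] t 16.12 w 0.0852
delta mm [ 0.7 -3.7  6.3] rotvec [0.3 0.2 0.3]
[ 0.7 -3.7  6.3] [0.3 0.2 0.3]
[308.05692808  76.49164174]
```

View pics/w20.png

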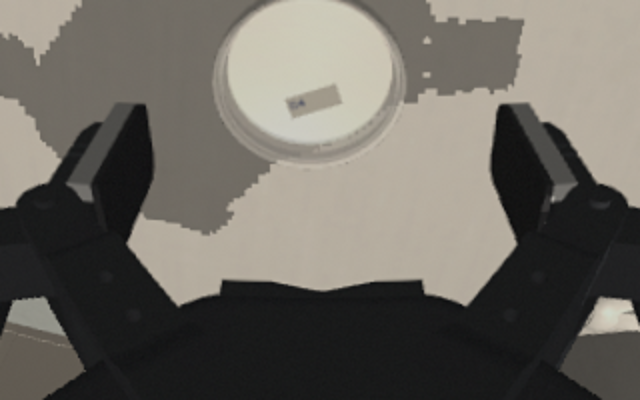

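jog_arm:
  deltas:
    - [0.5,-3,7,0.3,0.2,0.3,1]
    - [0,0,0.5,0,0,0,1]
    - [0,0,0,0,0,0,1]

```text
t: 16.42
ee_pos: [0.4254, -0.2481, 0.0032]
tcp_rot: [3.138, 0.003, 1.695]
ft_force: [-0.1, 1.5, -0.2]
width: 0.0856
```

jog_arm:
  deltas:
    - [1,-1.5,0.5,0,0,0,0.8]
    - [0,0,0,0,0,0,0.6]
    - [0,0,0,0,0,0,0.3]
    - [0,0,0,0,0,0,0]
    - [0,0,0,0,0,0,0]

```text
t: 16.83
ee_pos: [0.4239, -0.2475, 0.0035]
tcp_rot: [3.138, 0.004, 1.694]
ft_force: [-0.4, -0.0, -0.2]
width: 0.0254
```

jog_arm:
  deltas:
    - [0,0,0,0,0,0,0]
    - [0,0,0,0,0,0,0]

```text
t: 17.0
ee_pos: [0.424, -0.2476, 0.0036]
tcp_rot: [3.137, 0.004, 1.694]
ft_force: [-0.2, -0.9, -0.6]
width: 0.0007
```

Run:
```python
from h import *
s=bot.read_state();im=bot.read_camera("wrist"); print(s["ee_pos"],s["width"])
cv2.imwrite("pics/w21.png",cv2.resize(im[200:400,160:480],None,fx=2,fy=2))
cv2.imwrite("pics/s21.png",cv2.resize(bot.read_camera("scene")[200:340,330:510],None,fx=3.5,fy=3.5))
```

```text
[ 0.42398971 -0.24762321  0.00360275] 0.0007412021755042746
```

View pics/w21.png

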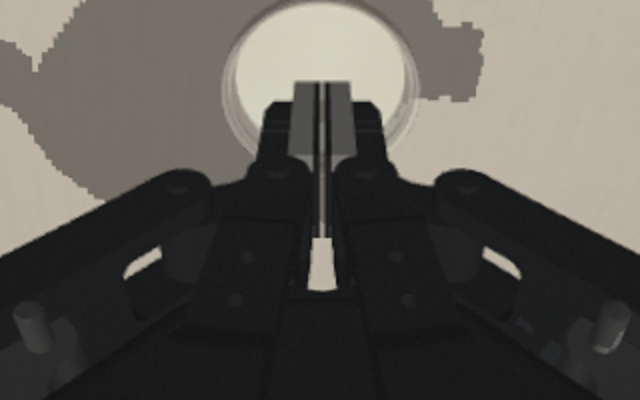

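View pics/s21.png

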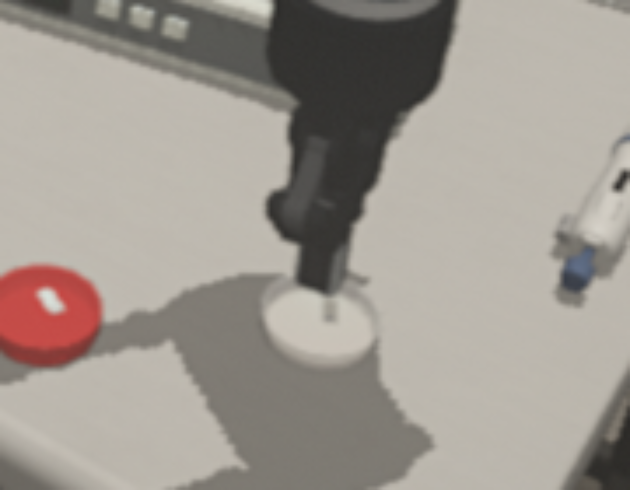

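Run:
```python
from h import *
s=bot.read_state(); T=tool(s)
for dz in (0,-.005,-.01,-.015,-.02):
  for dx in (0,.011,-.011):
    P=(T@np.array([dx,0,dz,1]))[:3]; print(dz,dx,P.round(4),((wr_w2px(s,P)-[160,200])*2).round(1))
```

```text
0 0 [ 0.424  -0.2476  0.0036] [320.6  69.5]
0 0.011 [ 0.4226 -0.2367  0.0035] [320.6  35.8]
0 -0.011 [ 0.4253 -0.2585  0.0036] [320.7 101.6]
-0.005 0 [ 0.424  -0.2476  0.0086] [320.6  76.8]
-0.005 0.011 [ 0.4226 -0.2367  0.0085] [320.6  42.3]
-0.005 -0.011 [ 0.4253 -0.2585  0.0086] [320.7 109.4]
-0.01 0 [ 0.4239 -0.2476  0.0136] [320.6  84.3]
-0.01 0.011 [ 0.4226 -0.2366  0.0135] [320.5  49.2]
-0.01 -0.011 [ 0.4253 -0.2585  0.0136] [320.7 117.6]
-0.015 0 [ 0.4239 -0.2475  0.0186] [320.6  92.3]
-0.015 0.011 [ 0.4226 -0.2366  0.0185] [320.5  56.5]
-0.015 -0.011 [ 0.4253 -0.2585  0.0186] [320.7 126.2]
-0.02 0 [ 0.4239 -0.2475  0.0236] [320.6 100.7]
-0.02 0.011 [ 0.4225 -0.2366  0.0235] [320.5  64.1]
-0.02 -0.011 [ 0.4253 -0.2584  0.0236] [320.6 135.2]
```

Run:
```python
from h import *
s=bot.read_state(); T=tool(s)
for dz in (0,-.01,-.02,-.03):
    P=(T@np.array([0,0,dz,1]))[:3]; print(dz,((w2px("scene",P)-[330,200])*3.5).round(1))
cv2.imwrite("pics/s21b.png",cv2.resize(bot.read_camera("scene")[240:310,390:460],None,fx=8,fy=8,interpolation=cv2.INTER_CUBIC))
```

```text
0 [312.  322.5]
-0.01 [314.3 307.7]
-0.02 [316.7 292.6]
-0.03 [319.1 277.3]
```

View pics/s21b.png

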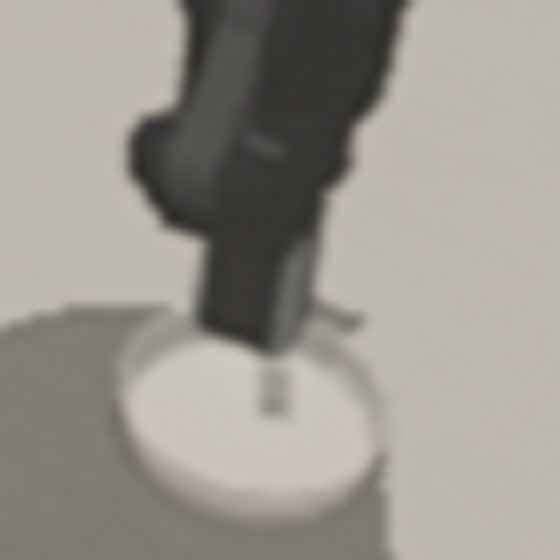

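Run:
```python
from h import *
s={'ee_pos':np.array([.4273,-.2472,.0088]),'tcp_rot':np.radians([179.69,.24,97.45])}; T=tool(s)
for dz in (-.02,-.03,-.04,-.05):
  for y in (.0425,-.0425):
    P=(T@np.array([.011,y,dz,1]))[:3]; print(dz,y,P.round(4),((wr_w2px(s,P)-[160,200])*2).round(1))
```

```text
-0.02 0.0425 [ 0.4679 -0.2307  0.029 ] [477.7  62.4]
-0.02 -0.0425 [ 0.3836 -0.2417  0.0285] [163.5  62.8]
-0.03 0.0425 [ 0.4678 -0.2307  0.039 ] [486.5  78.5]
-0.03 -0.0425 [ 0.3836 -0.2417  0.0385] [154.5  78.9]
-0.04 0.0425 [ 0.4678 -0.2306  0.049 ] [496.3  96.5]
-0.04 -0.0425 [ 0.3835 -0.2417  0.0485] [144.6  96.8]
-0.05 0.0425 [ 0.4677 -0.2306  0.059 ] [507.2 116.6]
-0.05 -0.0425 [ 0.3834 -0.2416  0.0585] [133.7 117. ]
```

jog_arm:
  deltas:
    - [0,0,-5,0,0,0,1]
    - [0,0,0,0,0,0,1]
    - [0,0,0,0,0,0,1]
    - [0,0,0,0,0,0,1]
    - [0,0,0,0,0,0,1]

```text
t: 17.57
ee_pos: [0.4241, -0.2476, 0.0093]
tcp_rot: [3.137, 0.004, 1.694]
ft_force: [0.2, 0.9, 0.1]
width: 0.0604
```

jog_arm:
  deltas:
    - [0,0,0,0,0,0,1]
    - [0,0,0,0,0,0,1]
    - [0,0,8,0,0,0,1]
    - [0,0,8,0,0,0,1]
    - [0,0,0,0,0,0,1]

```text
t: 17.98
ee_pos: [0.4243, -0.2478, -0.008]
tcp_rot: [3.137, 0.005, 1.694]
ft_force: [-0.1, -0.9, 0.2]
width: 0.085
```

Run:
```python
from h import *
s=bot.read_state();im=bot.read_camera("wrist"); print(s["ee_pos"],s["width"])
plan([.424,-.2475,-.015],97.2)
cv2.imwrite("pics/w22.png",cv2.resize(im[200:400,160:480],None,fx=2,fy=2))
cv2.imwrite("pics/s22.png",cv2.resize(bot.read_camera("scene")[230:320,370:480],None,fx=5,fy=5,interpolation=cv2.INTER_CUBIC))
T=tool(s)
for dz in (-.02,-.03,-.04,-.05):
    print(dz,[((w2px("scene",(T@np.array([0,y,dz,1]))[:3])-[370,230])*5).round(0) for y in (-.0425,.0425)])
```

```text
[ 0.42430109 -0.24781906 -0.00803247] 0.0850493437799623
pos [ 0.4244 -0.2479 -0.0075] rot [179.71   0.28  97.08] t 18.03 w 0.0852
delta mm [ 0.4 -0.4  7.5] rotvec [ 0.3  0.3 -0.1]
[ 0.4 -0.4  7.5] [ 0.3  0.3 -0.1]
-0.02 [array([204., 374.]), array([291., 218.])]
-0.03 [array([207., 352.]), array([295., 197.])]
-0.04 [array([210., 330.]), array([298., 175.])]
-0.05 [array([213., 308.]), array([302., 154.])]
```

View pics/w22.png

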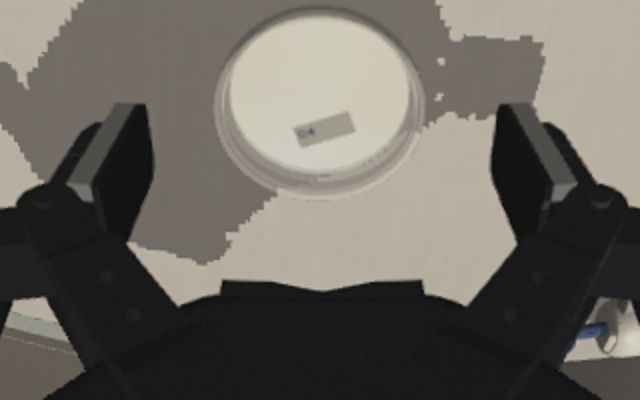

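View pics/s22.png

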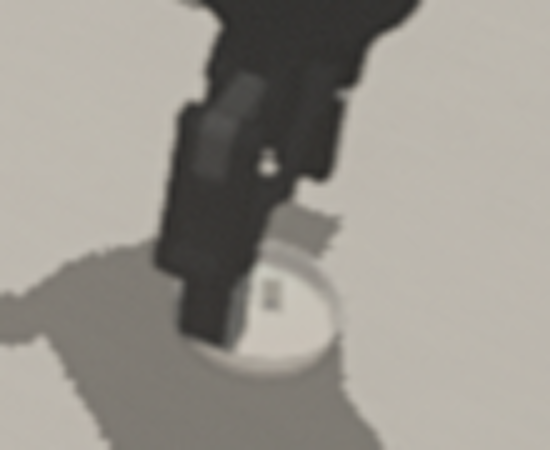

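jog_arm:
  deltas:
    - [0,0,6,0.3,0.2,0,1]
    - [0,0,6,0,0,0,1]
    - [0,0,4,0,0,0,1]
    - [0,0,0,0,0,0,1]

```text
t: 18.42
ee_pos: [0.425, -0.2483, -0.0242]
tcp_rot: [3.141, 0.002, 1.694]
ft_force: [-0.1, -0.1, -0.2]
width: 0.0858
```

Run:
```python
from h import *
s=bot.read_state();im=bot.read_camera("wrist"); print(s["ee_pos"],s["width"],s["ft_force"])
cv2.imwrite("pics/w23.png",cv2.resize(im[200:400,160:480],None,fx=2,fy=2))
cv2.imwrite("pics/s23.png",cv2.resize(bot.read_camera("scene")[230:320,370:480],None,fx=5,fy=5,interpolation=cv2.INTER_CUBIC))
```

```text
[ 0.42499725 -0.24828663 -0.02421123] 0.0857543192515729 [-0.11494144 -0.13321495 -0.17362193]
```

View pics/w23.png

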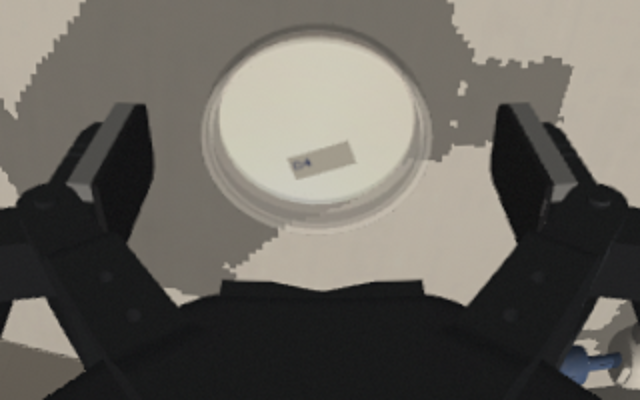

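View pics/s23.png

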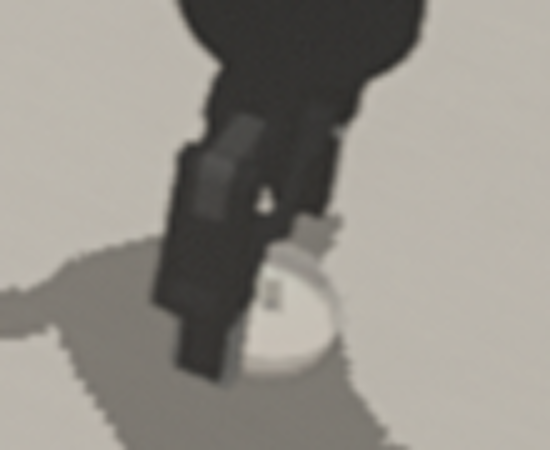

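jog_arm:
  deltas:
    - [0,-0.5,3,0,0,0,1]
    - [0,0,0,0,0,0,0.75]
    - [0,0,0,0,0,0,0.6]
    - [0,0,0,0,0,0,0.6]

```text
t: 18.85
ee_pos: [0.4256, -0.2491, -0.0251]
tcp_rot: [3.139, 0.004, 1.694]
ft_force: [0.3, 0.3, 1.9]
width: 0.0545
```

Run:
```python
from h import *
s=bot.read_state();im=bot.read_camera("wrist"); print(s["ee_pos"],s["width"],s["ft_force"])
cv2.imwrite("pics/w24.png",cv2.resize(im[200:400,160:480],None,fx=2,fy=2))
cv2.imwrite("pics/s24.png",cv2.resize(bot.read_camera("scene")[230:320,370:480],None,fx=5,fy=5,interpolation=cv2.INTER_CUBIC))
```

```text
[ 0.4255629  -0.24908332 -0.02509892] 0.05446801829570007 [0.28634009 0.34850789 1.85597768]
```

View pics/w24.png

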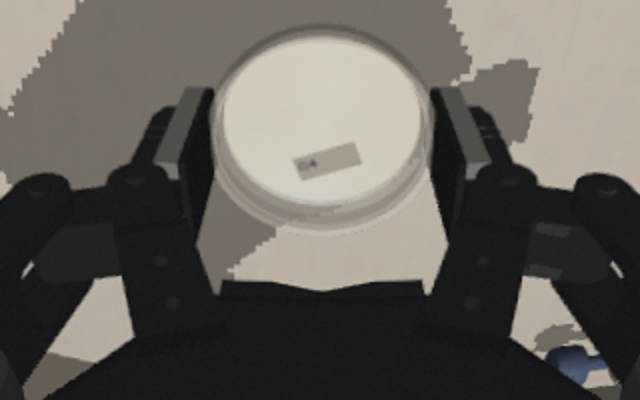

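View pics/s24.png

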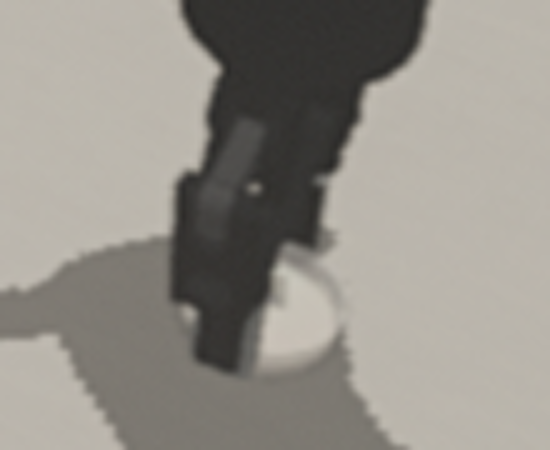

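jog_arm:
  deltas:
    - [0,0,0,0,0,0,0]
    - [0,0,0,0,0,0,0]
    - [0,0,0,0,0,0,0]

```text
t: 19.2
ee_pos: [0.4258, -0.2493, -0.025]
tcp_rot: [3.138, 0.005, 1.694]
ft_force: [-0.5, 0.9, 0.9]
width: 0.0547
```

jog_arm:
  deltas:
    - [0,0,-4,0,0,0,0]
    - [0,0,-6,0,0,0,0]
    - [0,0,-10,0,0,0,0]

```text
t: 19.45
ee_pos: [0.4238, -0.248, -0.0068]
tcp_rot: [-3.141, 0.001, 1.694]
ft_force: [-0.1, -0.5, -0.3]
width: 0.0544
```

Run:
```python
from h import *
s=bot.read_state();im=bot.read_camera("wrist"); print(s["ee_pos"],s["width"],s["ft_force"])
cv2.imwrite("pics/w25.png",cv2.resize(im[200:400,160:480],None,fx=2,fy=2))
cv2.imwrite("pics/s25.png",cv2.resize(bot.read_camera("scene")[230:320,370:480],None,fx=5,fy=5,interpolation=cv2.INTER_CUBIC))
```

```text
[ 0.42384319 -0.24795456 -0.00683163] 0.05435962193621302 [-0.09708036 -0.48010934 -0.33198229]
```

View pics/w25.png

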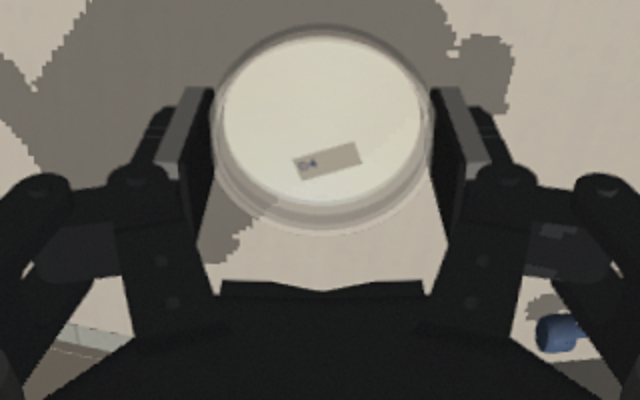

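View pics/s25.png

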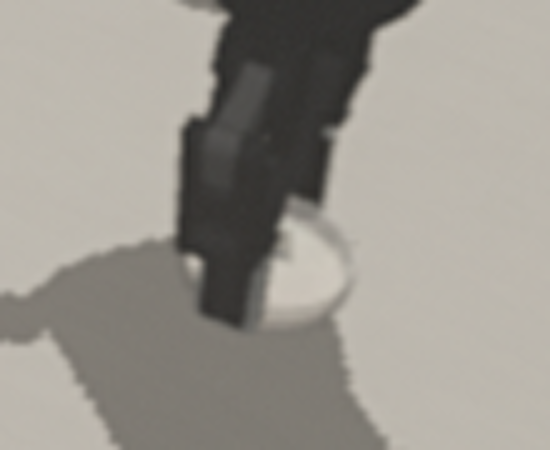

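Run:
```python
from h import *
plan([.48,.09,.09],97.2,v=36,n=14)
```

```text
pos [ 0.4257 -0.2492 -0.004 ] rot [179.8    0.27  97.08] t 19.55 w 0.0544
delta mm [329.5  96.  -95.2] rotvec [ 0.2  0.3 -0.1]
[33.3  9.7 -9.6] [ 0.2  0.3 -0.1]
[33.3  9.7 -9.5] [ 0. -0. -0.]
[33.3  9.7 -9.5] [0. 0. 0.]
[33.3  9.7 -9.5] [0. 0. 0.]
[33.3  9.7 -9.5] [0. 0. 0.]
[33.3  9.7 -9.5] [0. 0. 0.]
[33.3  9.7 -9.5] [0. 0. 0.]
[33.3  9.7 -9.5] [0. 0. 0.]
[33.3  9.7 -9.5] [0. 0. 0.]
[29.8  8.7 -8.5] [0. 0. 0.]
```

jog_arm:
  deltas:
    - [10,3,-25,0.2,0.2,0,0]
    - [28,8,-30,0,0,0,0]
    - [33,10,-20,0,0,0,0]
    - [33,10,-15,0,0,0,0]
    - [33,10,-5,0,0,0,0]

```text
t: 19.97
ee_pos: [0.4484, -0.1084, 0.0944]
tcp_rot: [-3.14, 0.001, 1.683]
ft_force: [0.4, 0.4, -0.4]
width: 0.0548
```

jog_arm:
  deltas:
    - [33,10,0,0,0,0,0]
    - [33,10,0,0,0,0,0]
    - [33,10,0,0,0,0,0]
    - [33,10,0,0,0,0,0]
    - [33,10,0,0,0,0,0]

```text
t: 20.38
ee_pos: [0.4825, 0.0689, 0.1012]
tcp_rot: [3.13, 0.004, 1.681]
ft_force: [0.6, 0.4, -0.2]
width: 0.0545
```

Run:
```python
from h import *
plan([.602,.0956,.08],97.2,v=36,n=14)
```

```text
pos [0.4825 0.0689 0.1012] rot [179.35   0.23  96.32] t 20.38 w 0.0545
delta mm [ 13.5 121.4  22.6] rotvec [ 0.7  0.2 -0.9]
[ 3.9 35.2  6.5] [ 0.7  0.2 -0.9]
[ 3.3 35.3  6.1] [-0. -0. -0.]
[ 3.3 35.3  6.1] [0. 0. 0.]
[ 1.5 15.9  2.8] [0. 0. 0.]
```

jog_arm:
  deltas:
    - [2,25,0,0.6,0.2,-0.9,0]
    - [2,35,0,0,0,0,0]
    - [2,35,3,0,0,0,0]
    - [0,20,4,0,0,0,0]
    - [0,5,0,0,0,0,0]

```text
t: 20.8
ee_pos: [0.605, 0.1019, 0.0969]
tcp_rot: [3.135, -0.002, 1.71]
ft_force: [0.1, 1.2, -0.7]
width: 0.054
```

Run:
```python
from h import *
s=bot.read_state();plan([.6092,.0956,.055],97.2);im=bot.read_camera("wrist")
cv2.imwrite("pics/w26.png",im)
cv2.imwrite("pics/s26.png",cv2.resize(bot.read_camera("scene")[100:260,250:450],None,fx=3.5,fy=3.5))
for c in ([.6196,.0133],[.6092,.0956]): print(wr_w2px(s,[*c,.067]))
```

```text
pos [0.605  0.1019 0.0969] rot [ 1.7964e+02 -1.3000e-01  9.8000e+01] t 20.8 w 0.054
delta mm [-6.9  3.  41.9] rotvec [ 0.4 -0.1  0.8]
[-6.1  2.7 37.4] [ 0.4 -0.1  0.8]
[-0.7  0.4  4.5] [0. 0. 0.]
[322.85487311 316.97512352]
[324.73393312 225.42211318]
```

View pics/w26.png

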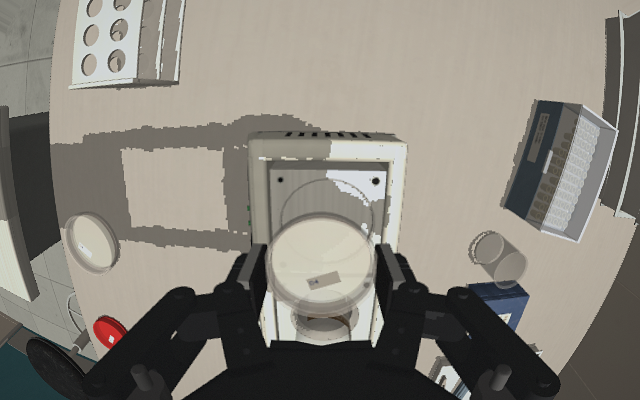

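View pics/s26.png

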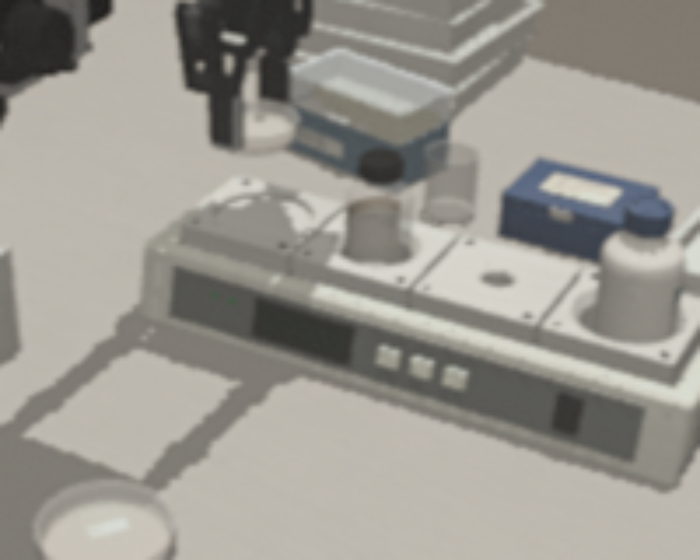

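jog_arm:
  deltas:
    - [-5,3,10,0.4,0,0.8,0]
    - [-2,0,18,0,0,0,0]
    - [0,0,12,0,0,0,0]
    - [0,0,0,0,0,0,0]
    - [0,0,0,0,0,0,0]

```text
t: 21.32
ee_pos: [0.6044, 0.0921, 0.0571]
tcp_rot: [-3.14, -0.002, 1.691]
ft_force: [0.2, 0.1, 1.1]
width: 0.0543
```

Run:
```python
from h import *
s=bot.read_state();plan([.6092,.0956,.037],97.2);im=bot.read_camera("wrist")
im=cv2.resize(im[150:350,200:440],None,fx=3,fy=3); raw=im.copy()
def circ(c,r,z,col):
    for a in np.linspace(0,6.28,120):
        u=(wr_w2px(s,[c[0]+r*np.cos(a),c[1]+r*np.sin(a),z])-[200,150])*3
        cv2.circle(im,tuple(int(i) for i in u),1,col,-1)
circ([.6092,.0956],.0325,.067,(0,0,255)); e=s["ee_pos"]; circ(e,.029,e[2]+.040,(0,255,0)); circ(e,.029,e[2]+.031,(255,0,0))
cv2.imwrite("pics/w27.png",im)
cv2.imwrite("pics/s27.png",cv2.resize(bot.read_camera("scene")[100:260,250:450],None,fx=3.5,fy=3.5))
```

```text
pos [0.6044 0.0921 0.0571] rot [-1.799e+02 -9.000e-02  9.690e+01] t 21.32 w 0.0543
delta mm [ 2.9  5.2 20.1] rotvec [-0.1 -0.1 -0.3]
[ 2.9  5.2 20.1] [-0.1 -0.1 -0.3]
```

View pics/w27.png

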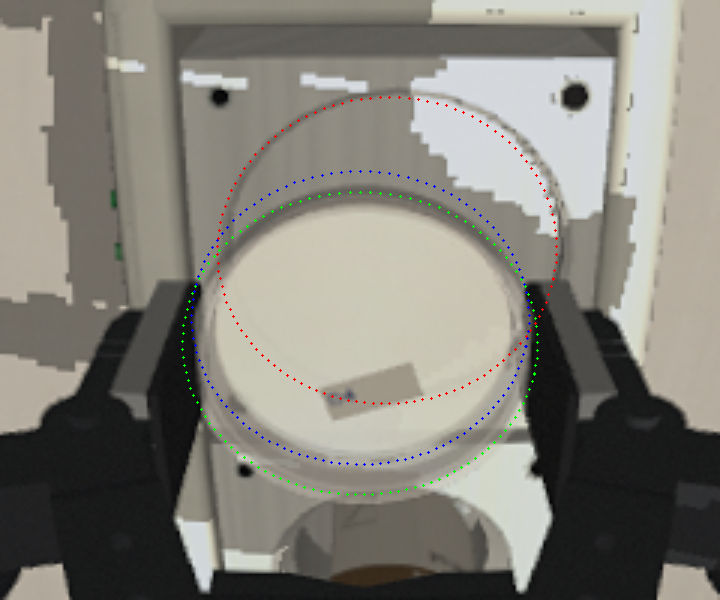

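View pics/s27.png

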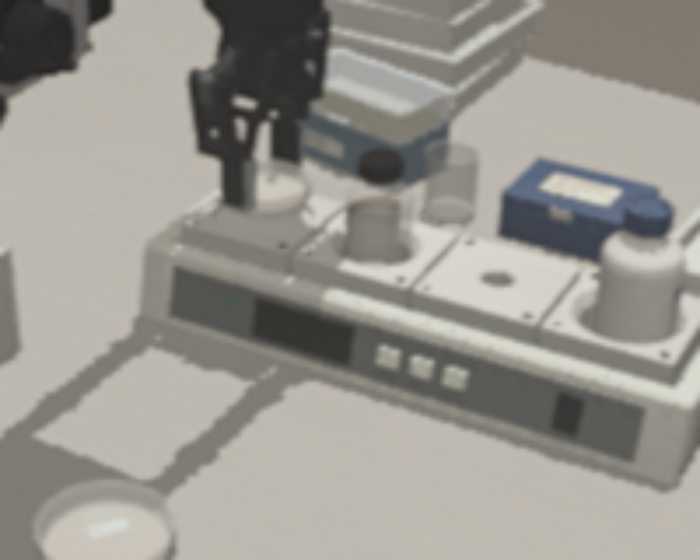

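jog_arm:
  deltas:
    - [3.3,6,5,0,0,-0.3,0]
    - [0,0,4,0,0,0,0]
    - [0,0,0,0,0,0,0]

```text
t: 21.67
ee_pos: [0.6119, 0.0968, 0.0508]
tcp_rot: [3.138, -0.002, 1.697]
ft_force: [0.5, 0.1, -1.2]
width: 0.0544
```

Run:
```python
from h import *
s=bot.read_state();plan([.6098,.0958,.037],97.2);im=bot.read_camera("wrist")
im=cv2.resize(im[150:350,200:440],None,fx=3,fy=3)
def circ(c,r,z,col):
    for a in np.linspace(0,6.28,120):
        u=(wr_w2px(s,[c[0]+r*np.cos(a),c[1]+r*np.sin(a),z])-[200,150])*3
        cv2.circle(im,tuple(int(i) for i in u),1,col,-1)
circ([.610,.0958],.0325,.067,(0,0,255)); e=s["ee_pos"]; circ(e,.029,e[2]+.040,(0,255,0))
cv2.imwrite("pics/w28.png",im)
```

```text
pos [0.6119 0.0968 0.0508] rot [ 1.7981e+02 -9.0000e-02  9.7240e+01] t 21.67 w 0.0544
delta mm [-0.8 -2.2 13.8] rotvec [ 0.2 -0.1  0. ]
[-0.8 -2.2 13.8] [ 0.2 -0.1  0. ]
```

View pics/w28.png

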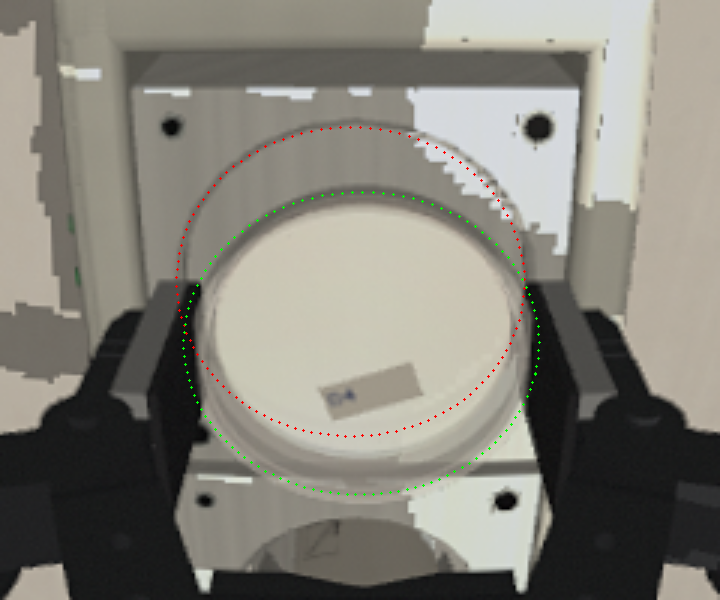

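jog_arm:
  deltas:
    - [0,-1.8,5,0.2,0,0,0]
    - [0,0,4,0,0,0,0]
    - [0,0,2,0,0,0,0]
    - [0,0,0,0,0,0,0]

```text
t: 22.05
ee_pos: [0.6105, 0.097, 0.0396]
tcp_rot: [3.141, -0.002, 1.698]
ft_force: [0.2, 0.1, 0.2]
width: 0.0544
```

jog_arm:
  deltas:
    - [0,0,1.5,0,0,0,0]
    - [0,0,0.5,0,0,0,0]
    - [0,0,0,0,0,0,0]

```text
t: 22.3
ee_pos: [0.6102, 0.0969, 0.037]
tcp_rot: [3.141, -0.002, 1.698]
ft_force: [-0.3, 0.5, 0.8]
width: 0.0545
```

Run:
```python
from h import *
s=bot.read_state();print(s["ee_pos"],s["ft_force"])
cv2.imwrite("pics/s29.png",cv2.resize(bot.read_camera("scene")[110:210,290:390],None,fx=6,fy=6,interpolation=cv2.INTER_CUBIC))
```

```text
[0.61024791 0.0969497  0.03703025] [-0.31535386  0.45411803  0.80951599]
```

View pics/s29.png

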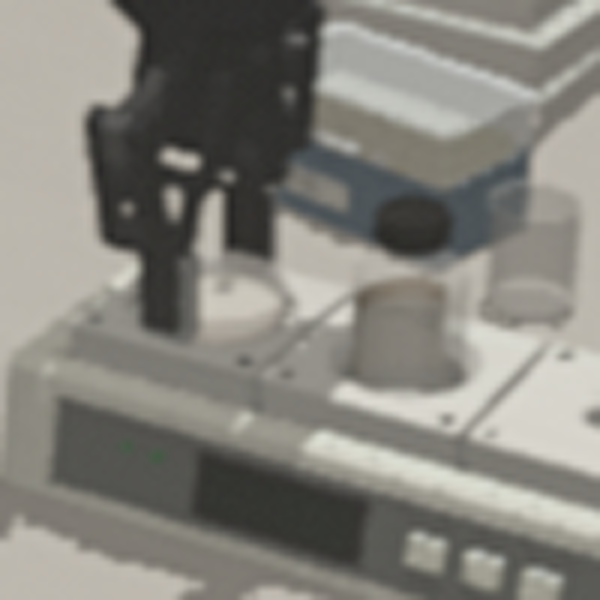

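jog_arm:
  deltas:
    - [0,0,1,0,0,0,0]
    - [0,0,0,0,0,0,0]
    - [0,0,0,0,0,0,0.7]
    - [0,0,0,0,0,0,0.8]
    - [0,0,0,0,0,0,1]

```text
t: 22.77
ee_pos: [0.6109, 0.0969, 0.0374]
tcp_rot: [3.139, -0.001, 1.697]
ft_force: [0.4, 0.4, 0.6]
width: 0.0784
```

jog_arm:
  deltas:
    - [0,0,0,0,0,0,1]
    - [0,0,0,0,0,0,1]
    - [0,0,-15,0,0,0,1]
    - [0,0,-30,0,0,0,1]
    - [0,0,-35,0,0,0,1]

```text
t: 23.18
ee_pos: [0.6055, 0.0963, 0.1079]
tcp_rot: [-3.125, -0.002, 1.697]
ft_force: [0.8, 1.3, -0.1]
width: 0.0858
```

Run:
```python
from h import *
s=bot.read_state();plan([.44,.262,.20],97.2,v=38,n=12);im=bot.read_camera("wrist")
cv2.imwrite("pics/w30.png",im)
cv2.imwrite("pics/s30.png",cv2.resize(bot.read_camera("scene")[110:210,290:390],None,fx=6,fy=6,interpolation=cv2.INTER_CUBIC))
for z in (.077,): print(wr_w2px(s,[.610,.096,z]))
```

```text
pos [0.6055 0.0963 0.1079] rot [-1.7903e+02 -1.2000e-01  9.7260e+01] t 23.18 w 0.0858
delta mm [ 185.5 -144.7  -89.2] rotvec [-1.  -0.1  0.1]
[ 28.  -21.9 -13.5] [-1.  -0.1  0.1]
[ 28.  -21.7 -13.9] [0. 0. 0.]
[ 28.  -21.7 -13.9] [-0.  0.  0.]
[ 28.  -21.7 -13.9] [-0.  0.  0.]
[ 28.  -21.7 -13.9] [-0.  0.  0.]
[ 28.  -21.7 -13.9] [-0.  0.  0.]
[ 17.4 -13.5  -8.6] [-0.  0.  0.]
[327.54804166 217.04453286]
```

View pics/w30.png

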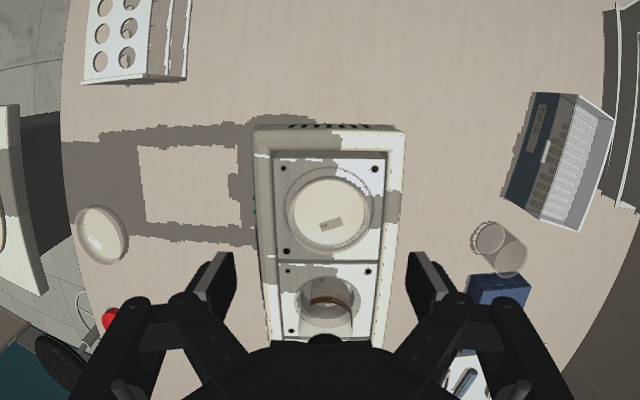

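View pics/s30.png

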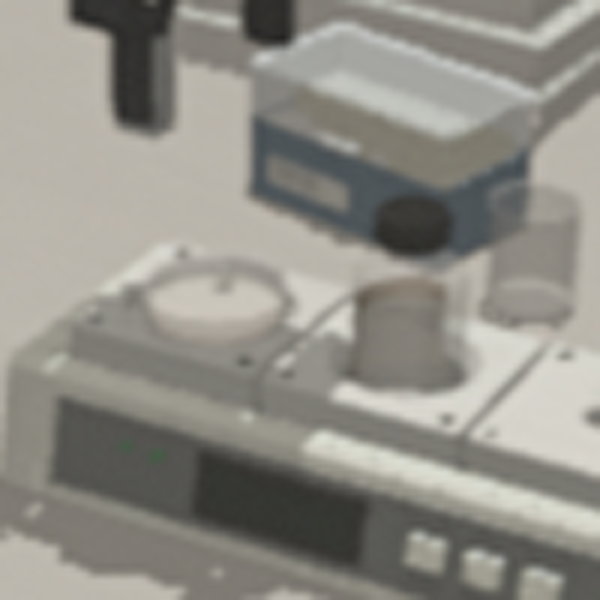

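jog_arm:
  deltas:
    - [20,-16,-8,-0.6,0,0,1]
    - [28,-22,-5,0,0,0,1]
    - [28,-22,-5,0,0,0,1]
    - [28,-22,-5,0,0,0,1]
    - [28,-22,-5,0,0,0,1]

```text
t: 23.7
ee_pos: [0.4904, 0.2128, 0.1424]
tcp_rot: [3.131, 0.0, 1.686]
ft_force: [0.9, 0.0, 0.5]
width: 0.0851
```

jog_arm:
  deltas:
    - [28,-22,0,0,0,0,1]
    - [18,-14,0,0,0,0,1]
    - [0,0,0,0,0,0,1]

```text
t: 23.95
ee_pos: [0.4437, 0.2601, 0.1432]
tcp_rot: [3.129, -0.003, 1.691]
ft_force: [-0.2, -0.8, 1.1]
width: 0.0853
```

Run:
```python
from h import *
print(px2w("top",201.9,220.4,.112))
s=bot.read_state();plan([.44,.2637,.12],97.2,v=38,n=12);im=bot.read_camera("wrist")
cv2.imwrite("pics/w31.png",im); print(wr_w2px(s,[.44,.2637,.112]))
```

```text
[0.44050947 0.26373675 0.112     ]
pos [0.4437 0.2601 0.1432] rot [ 1.793e+02 -1.700e-01  9.691e+01] t 23.95 w 0.0853
delta mm [ 4.  -3.5 23.2] rotvec [ 0.7 -0.2 -0.3]
[ 4.  -3.5 23.2] [ 0.7 -0.2 -0.3]
[315.13349001 210.38896473]
```

View pics/w31.png

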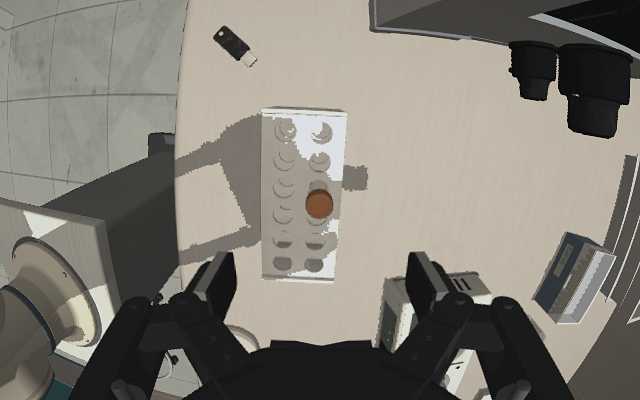

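jog_arm:
  deltas:
    - [7,-1,12,0.7,-0.2,-0.3,1]
    - [0,0,15,0,0,0,1]
    - [0,0,0,0,0,0,1]
    - [0,0,0,0,0,0,1]

```text
t: 24.33
ee_pos: [0.4451, 0.2648, 0.113]
tcp_rot: [-3.141, 0.003, 1.695]
ft_force: [0.2, -0.1, -0.9]
width: 0.0855
```

```bash
cat > tl.py <<'E'
from h import *
import sys
s=bot.read_state();im=bot.read_camera("wrist"); print(s["ee_pos"],s["width"],np.degrees(s["tcp_rot"]),s["ft_force"])
T=tool(s); k=3
P=s["ee_pos"].copy(); 
c=im[170:370,200:440]; c=cv2.resize(c,None,fx=k,fy=k,interpolation=cv2.INTER_CUBIC)
zc=float(sys.argv[2]); 
for a in np.linspace(0,6.28,60):
    u=(wr_w2px(s,[P[0]+.01*np.cos(a),P[1]+.01*np.sin(a),zc])-[200,170])*k; cv2.circle(c,tuple(int(i) for i in u),1,(0,255,0),-1)
cv2.imwrite(sys.argv[1],c)
E
python3 tl.py pics/w32.png .112
```

```text
[0.44507187 0.2648327  0.11300051] 0.08546159173668191 [-179.96849565    0.18467445   97.12079941] [ 0.15033073 -0.12182546 -0.91173455]
```

View pics/w32.png

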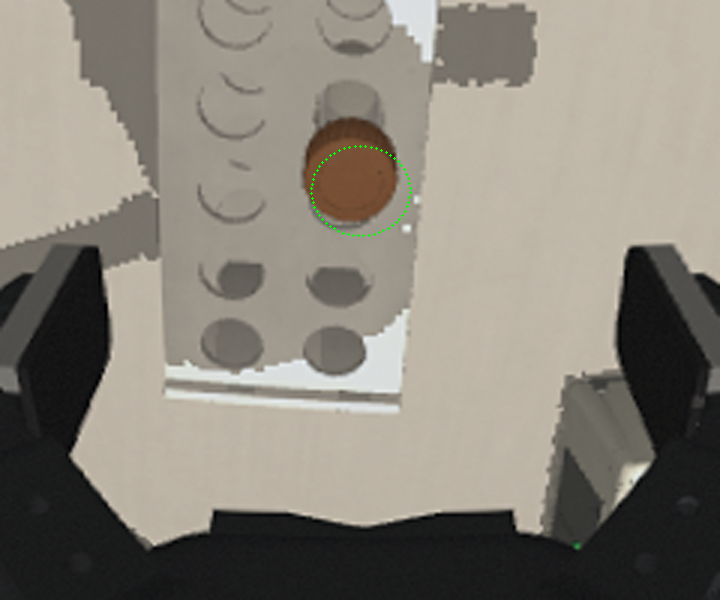

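jog_arm:
  deltas:
    - [2.8,-1.8,8,0,0.2,0.1,1]
    - [0,0,14,0,0,0,1]
    - [0,0,6,0,0,0,1]
    - [0,0,0,0,0,0,1]
    - [0,0,0,0,0,0,1]

```text
t: 24.8
ee_pos: [0.4445, 0.2661, 0.0831]
tcp_rot: [-3.14, -0.001, 1.689]
ft_force: [0.3, -0.2, 0.2]
width: 0.0852
```

```bash
python3 tl.py pics/w33.png .112; python3 -c "
from h import *
cv2.imwrite('pics/s33.png',cv2.resize(bot.read_camera('scene')[110:210,170:290],None,fx=5,fy=5,interpolation=cv2.INTER_CUBIC))"
```

```text
[0.444541   0.26607436 0.08312365] 0.0851646384206599 [-1.79929612e+02 -2.87646514e-02  9.67479770e+01] [ 0.25844639 -0.17296833  0.22681616]
```

View pics/w33.png

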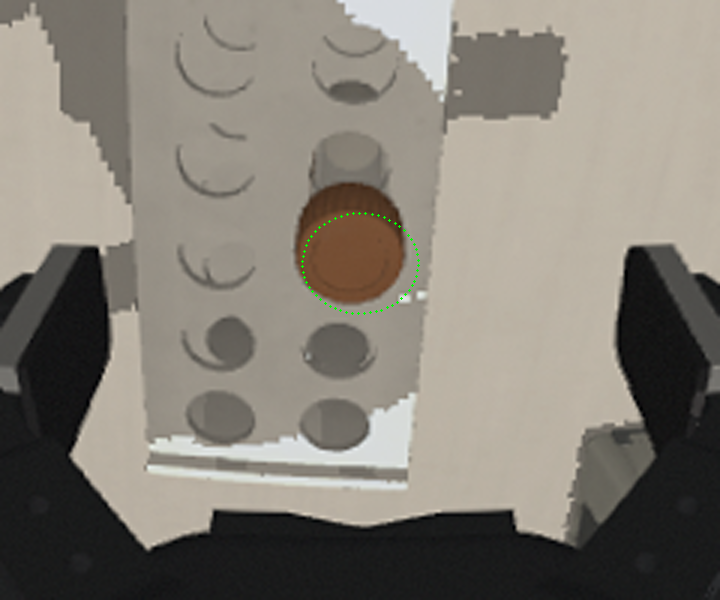

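View pics/s33.png

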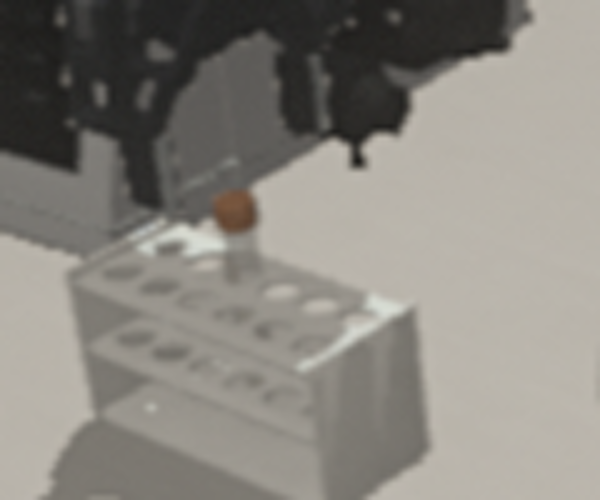

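jog_arm:
  deltas:
    - [0.5,-2.5,4,0,0,-0.4,1]
    - [0,0,6,0,0,0,1]
    - [0,0,4,0,0,0,1]
    - [0,0,0,0,0,0,1]
    - [0,0,0,0,0,0,1]

```text
t: 25.32
ee_pos: [0.4427, 0.2671, 0.0704]
tcp_rot: [3.139, -0.002, 1.697]
ft_force: [-0.4, 0.4, -1.0]
width: 0.0855
```

```bash
python3 tl.py pics/w34.png .112; python3 -c "
from h import *
cv2.imwrite('pics/s34.png',cv2.resize(bot.read_camera('scene')[110:210,170:290],None,fx=5,fy=5,interpolation=cv2.INTER_CUBIC))"
```

```text
[0.44274972 0.2670532  0.07036073] 0.08549458228894295 [ 1.79839402e+02 -1.19194732e-01  9.72115918e+01] [-0.38232039  0.39594104 -0.98078618]
```

View pics/w34.png

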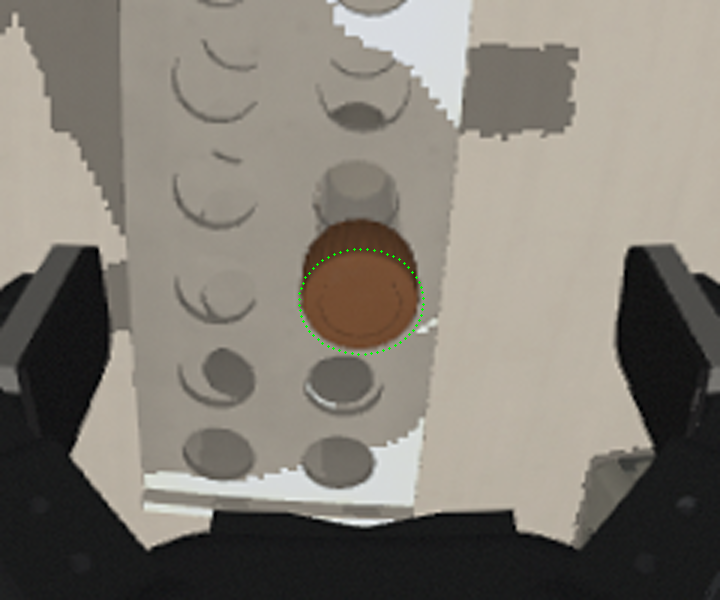

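View pics/s34.png

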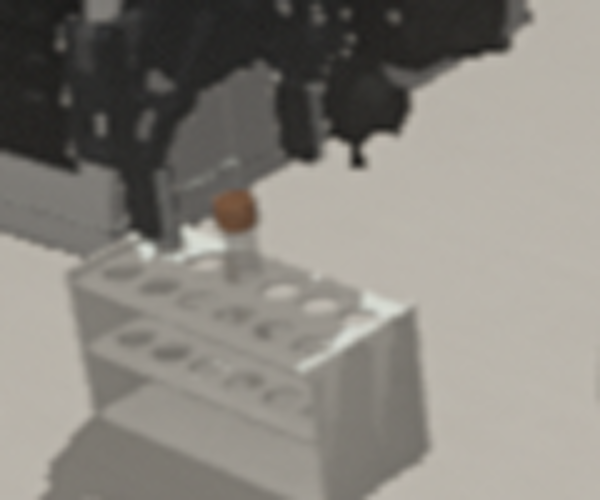

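jog_arm:
  deltas:
    - [0,0,1,0,0,0,0.6]
    - [0,0,0,0,0,0,0.4]
    - [0,0,0,0,0,0,0.3]
    - [0,0,0,0,0,0,0.25]
    - [0,0,0,0,0,0,0.25]

```text
t: 25.83
ee_pos: [0.4432, 0.2673, 0.0701]
tcp_rot: [3.138, -0.002, 1.697]
ft_force: [0.3, 0.3, -0.3]
width: 0.0258
```

jog_arm:
  deltas:
    - [0,0,0,0,0,0,0.25]
    - [0,0,0,0,0,0,0.25]
    - [0,0,0,0,0,0,0.25]

```text
t: 26.08
ee_pos: [0.4433, 0.2673, 0.0702]
tcp_rot: [3.137, -0.003, 1.697]
ft_force: [-0.1, 0.2, 0.2]
width: 0.0214
```

```bash
python3 tl.py pics/w35.png .112; python3 -c "
from h import *
cv2.imwrite('pics/s35.png',cv2.resize(bot.read_camera('scene')[110:210,170:290],None,fx=5,fy=5,interpolation=cv2.INTER_CUBIC))"
```

```text
[0.44329129 0.26727535 0.07022557] 0.021413157795497424 [ 1.79762631e+02 -1.45908637e-01  9.72052823e+01] [-0.14042966  0.17604408  0.16143302]
```

View pics/w35.png

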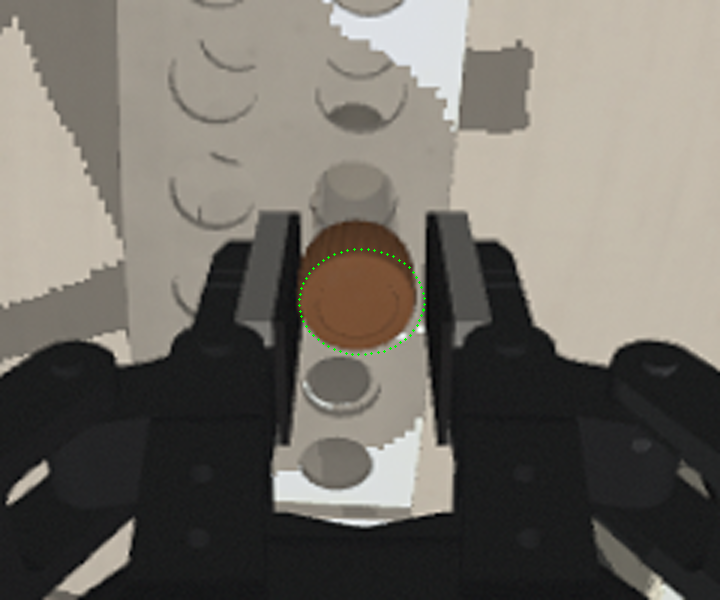

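View pics/s35.png

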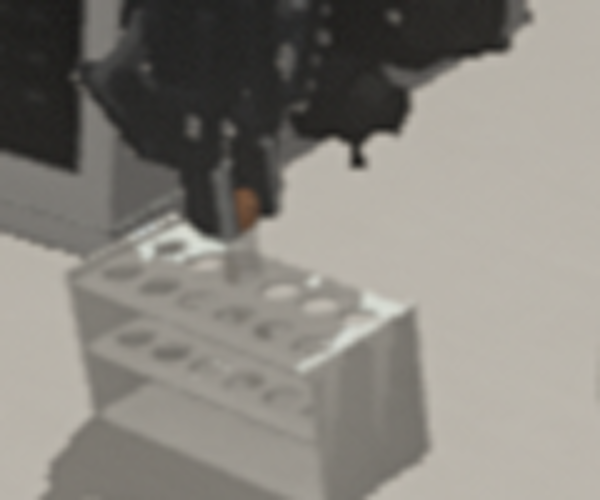

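jog_arm:
  deltas:
    - [0,-1,0,0.2,0,0,0.25]
    - [0,0,0,0,0,0,0.1]
    - [0,0,0,0,0,0,0]
    - [0,0,0,0,0,0,0]
    - [0,0,0,0,0,0,0]

```text
t: 26.6
ee_pos: [0.4421, 0.2672, 0.0705]
tcp_rot: [3.141, -0.003, 1.697]
ft_force: [0.4, 0.0, 0.1]
width: 0.0163
```

jog_arm:
  deltas:
    - [0,0,-4,0,0,0,0]
    - [0,0,-10,0,0,0,0]
    - [0,0,-15,0,0,0,0]

```text
t: 26.85
ee_pos: [0.4407, 0.2664, 0.0969]
tcp_rot: [-3.137, -0.001, 1.697]
ft_force: [1.9, 0.8, -2.1]
width: 0.0162
```

```bash
python3 tl.py pics/w36.png .14; python3 -c "
from h import *
cv2.imwrite('pics/s36.png',cv2.resize(bot.read_camera('scene')[90:210,170:290],None,fx=5,fy=5,interpolation=cv2.INTER_CUBIC))"
```

```text
[0.44073955 0.26636645 0.09694731] 0.01620601109163888 [-1.79713535e+02 -4.26359141e-02  9.72060652e+01] [ 1.87921895  0.83958404 -2.07831744]
```

View pics/s36.png

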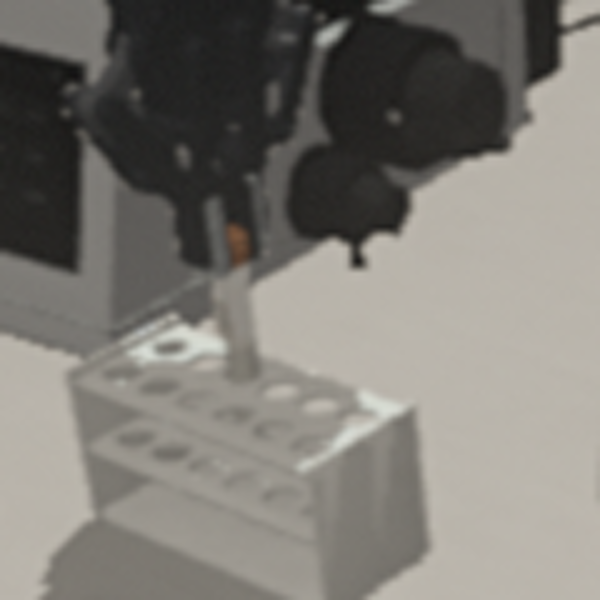

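View pics/w36.png

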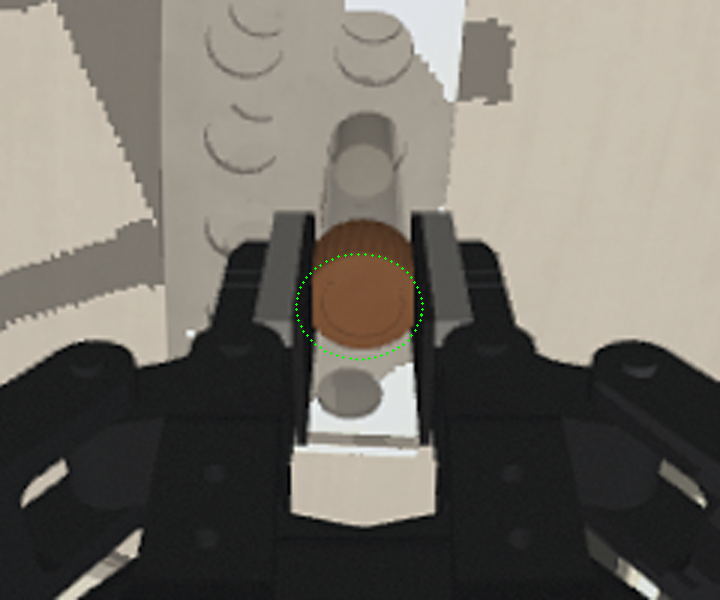

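jog_arm:
  deltas:
    - [0.5,2,-10,-0.2,0,0,0]
    - [0,1,-15,0,0,0,0]
    - [0,0.5,-15,0,0,0,0]
    - [0,0.5,-15,0,0,0,0]
    - [0,0,-12,0,0,0,0]

```text
t: 27.37
ee_pos: [0.4441, 0.2672, 0.1681]
tcp_rot: [-3.139, -0.0, 1.697]
ft_force: [-0.1, -0.6, -0.2]
width: 0.0161
```

```bash
python3 tl.py pics/w37.png .2; python3 -c "
from h import *
cv2.imwrite('pics/s37.png',cv2.resize(bot.read_camera('scene')[70:210,150:290],None,fx=4,fy=4,interpolation=cv2.INTER_CUBIC))"
```

```text
[0.44406306 0.2671874  0.16814344] 0.016143909919139183 [-1.79825233e+02 -2.69249859e-02  9.72191848e+01] [-0.13975581 -0.5615029  -0.21667073]
```

View pics/s37.png

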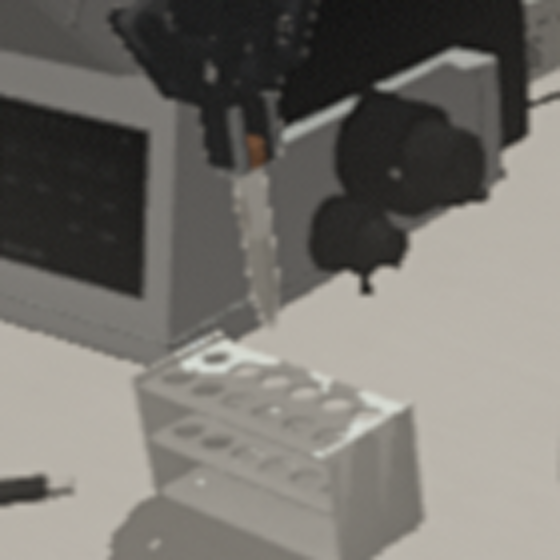

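View pics/w37.png

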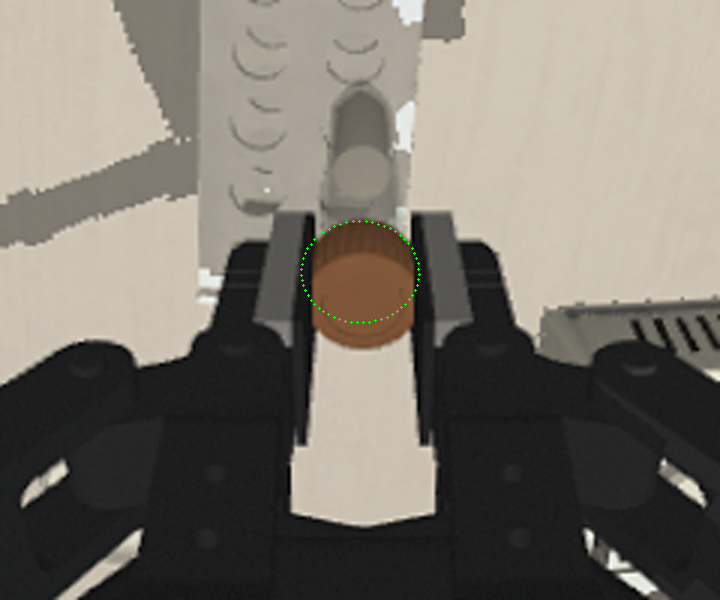

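Run:
```python
from h import *
plan([.54,-.06,.17],97.2,v=36,n=14)
s=bot.read_state(); e=s["ee_pos"]
for z in (.1015,.1215,e[2]+.028): print(((wr_w2px(s,[e[0],e[1],z])-[200,170])*3).round())
```

```text
pos [0.4449 0.2677 0.1697] rot [ 1.7996e+02 -1.1000e-01  9.7220e+01] t 27.47 w 0.016
delta mm [-337.1   53.1   -0.9] rotvec [ 0.  -0.1  0. ]
[-35.6   5.6  -0.1] [ 0.  -0.1  0. ]
[-35.6   5.6  -0. ] [-0.  0.  0.]
[-35.6   5.6  -0. ] [0. 0. 0.]
[-35.6   5.6  -0. ] [0. 0. 0.]
[-35.6   5.6  -0. ] [0. 0. 0.]
[-35.6   5.6  -0. ] [0. 0. 0.]
[-35.6   5.6  -0. ] [0. 0. 0.]
[-35.6   5.6  -0. ] [0. 0. 0.]
[-35.6   5.6  -0. ] [0. 0. 0.]
[-17.    2.7  -0. ] [0. 0. 0.]
[361.  87.]
[361. 112.]
[361. 262.]
```

jog_arm:
  deltas:
    - [-20,3,0,0,0,0,0]
    - [-34,5.5,0,0,0,0,0]
    - [-35,5.5,0,0,0,0,0]
    - [-35,5.5,0,0,0,0,0]
    - [-35,5.5,0,0,0,0,0]

```text
t: 27.88
ee_pos: [0.4891, 0.1145, 0.1661]
tcp_rot: [-3.14, -0.005, 1.71]
ft_force: [0.5, 1.0, -0.6]
width: 0.0164
```

jog_arm:
  deltas:
    - [-35,5.5,0,0,0,0,0]
    - [-35,5.5,0,0,0,0,0]
    - [-35,5.5,0,0,0,0,0]
    - [-35,5.5,0,0,0,0,0]
    - [-28,10,0,0,0,0,0]

```text
t: 28.3
ee_pos: [0.5432, -0.0567, 0.1605]
tcp_rot: [-3.135, -0.005, 1.71]
ft_force: [-0.4, 0.7, 0.2]
width: 0.0161
```

Run:
```python
from h import *
plan([.630,-.069,.16],97.2,v=36,n=14)
```

```text
pos [ 0.5432 -0.0567  0.1605] rot [-179.62   -0.3    97.96] t 28.3 w 0.0161
delta mm [-24.2  84.2  -0.2] rotvec [-0.4 -0.3  0.8]
[-9.9 34.6 -0.1] [-0.4 -0.3  0.8]
[-9.5 34.7  0.2] [-0.  0. -0.]
[-4.1 15.1  0.1] [ 0.  0. -0.]
```

jog_arm:
  deltas:
    - [-3,25,0,-0.4,-0.3,0.8,0]
    - [-4,32,0,0,0,0,0]
    - [-3,22,0,0,0,0,0]
    - [-1,4,0,0,0,0,0]
    - [0,0,0,0,0,0,0]

```text
t: 28.72
ee_pos: [0.6293, -0.0667, 0.153]
tcp_rot: [-3.134, 0.001, 1.683]
ft_force: [1.2, -0.6, -0.7]
width: 0.0161
```

```bash
cat > tp.py <<'E'
from h import *
import sys
s=bot.read_state();plan([.630,-.069,.0875],97.2); im=bot.read_camera("wrist"); e=s["ee_pos"]
k=3; im=cv2.resize(im[100:320,200:440],None,fx=k,fy=k,interpolation=cv2.INTER_CUBIC)
def circ(c,r,z,col):
    for a in np.linspace(0,6.28,60):
        u=(wr_w2px(s,[c[0]+r*np.cos(a),c[1]+r*np.sin(a),z])-[200,100])*k; cv2.circle(im,tuple(int(i) for i in u),1,col,-1)
circ([.630,-.069],.010,.067,(0,0,255)); circ(e,.002,e[2]-.0665,(0,255,0)); circ(e,.0077,e[2]-.0465,(0,255,0))
cv2.imwrite(sys.argv[1],im[:600])
cv2.imwrite(sys.argv[2],cv2.resize(bot.read_camera("scene")[90:230,310:470],None,fx=4,fy=4,interpolation=cv2.INTER_CUBIC))
E
python3 tp.py pics/w38.png pics/s38.png
```

```text
pos [ 0.6293 -0.0667  0.153 ] rot [-1.7957e+02  5.0000e-02  9.6450e+01] t 28.72 w 0.0161
delta mm [-2.3  1.  65.5] rotvec [-0.4  0.  -0.8]
[-1.3  0.6 38. ] [-0.4  0.  -0.8]
[-1.   0.2 27.5] [0. 0. 0.]
```

View pics/w38.png

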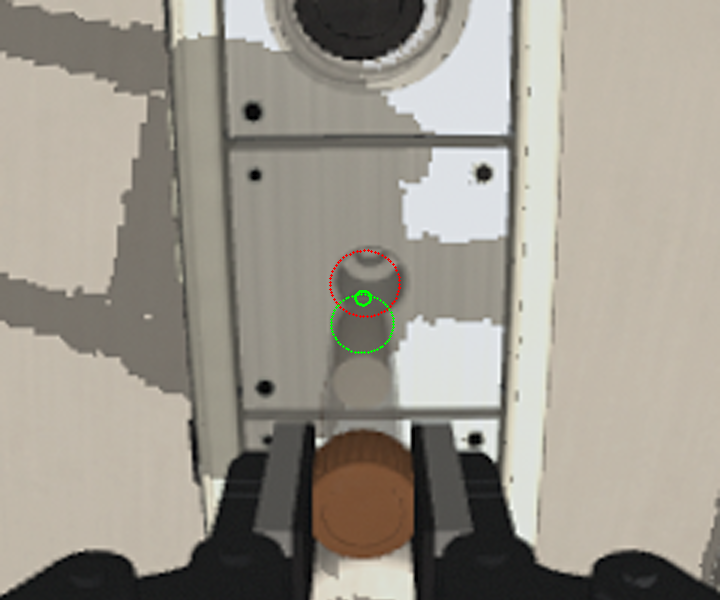

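View pics/s38.png

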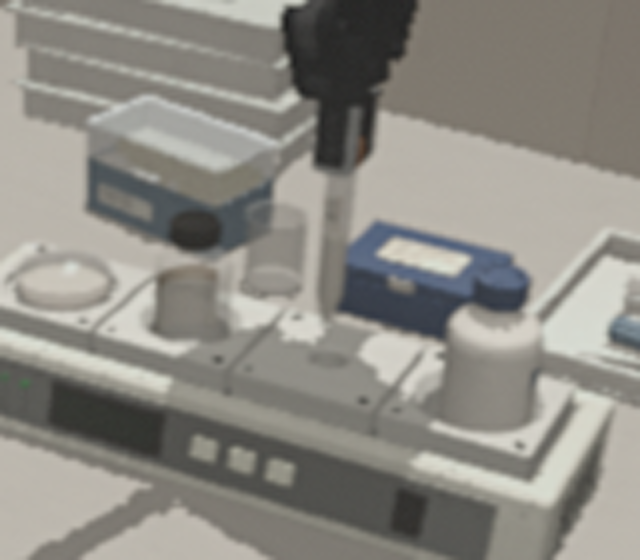

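jog_arm:
  deltas:
    - [-1.3,2,4,-0.4,0,-0.8,0]
    - [0,0,4,0,0,0,0]
    - [0,0,0,0,0,0,0]
    - [0,0,0,0,0,0,0]

```text
t: 29.15
ee_pos: [0.6279, -0.0665, 0.1455]
tcp_rot: [3.141, 0.001, 1.7]
ft_force: [0.4, 0.0, -0.6]
width: 0.0164
```

```bash
python3 tp.py pics/w39.png pics/s39.png
```

```text
pos [ 0.6279 -0.0665  0.1455] rot [1.7997e+02 5.0000e-02 9.7430e+01] t 29.15 w 0.0164
delta mm [-2.7  1.7 58. ] rotvec [0.  0.  0.2]
[-1.8  1.1 37.9] [0.  0.  0.2]
[-1.   0.6 20.1] [-0.  0.  0.]
```

View pics/w39.png

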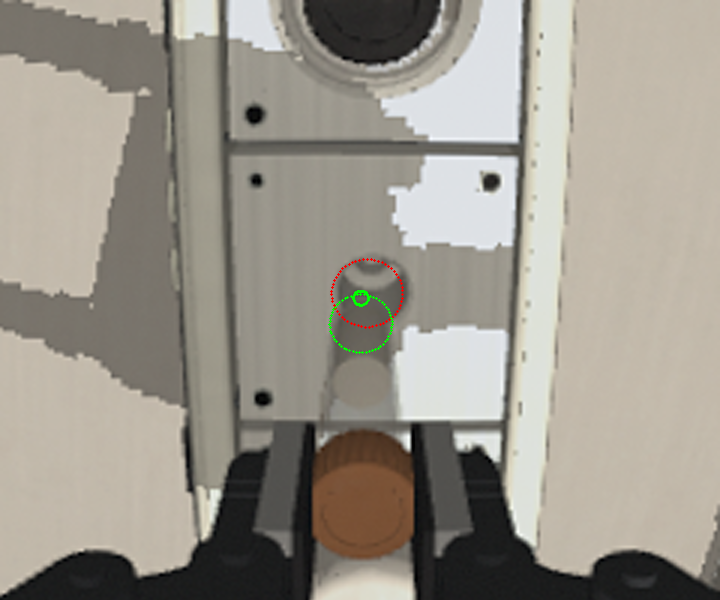

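View pics/s39.png

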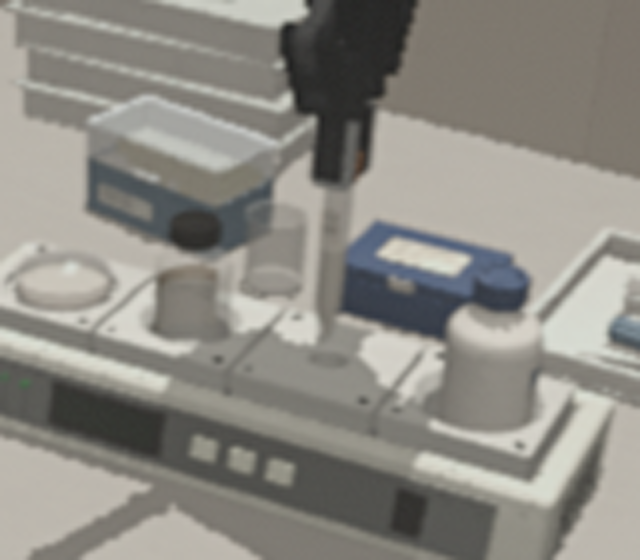

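jog_arm:
  deltas:
    - [-2.7,3,2,0,0,0.2,0]
    - [0,0,0,0,0,0,0]
    - [0,0,0,0,0,0,0]

```text
t: 29.5
ee_pos: [0.6318, -0.0689, 0.1446]
tcp_rot: [3.139, 0.001, 1.697]
ft_force: [0.2, -0.2, 0.6]
width: 0.0162
```

```bash
python3 tp.py pics/w40.png pics/s40.png
```

```text
pos [ 0.6318 -0.0689  0.1446] rot [1.7987e+02 8.0000e-02 9.7210e+01] t 29.5 w 0.0162
delta mm [ 0.2 -1.9 57.1] rotvec [0.1 0.1 0. ]
[ 0.1 -1.3 38. ] [0.1 0.1 0. ]
[ 0.  -0.6 19.1] [ 0. -0.  0.]
```

View pics/w40.png

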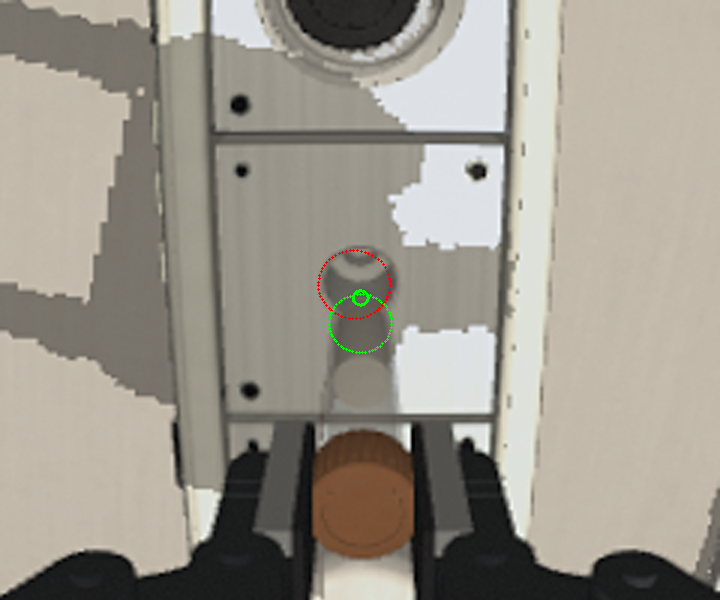

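View pics/s40.png

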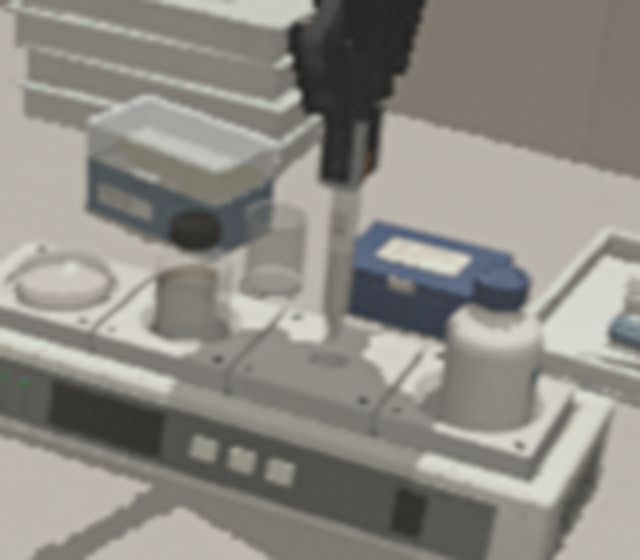

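Run:
```python
from h import *
f=lambda P:((w2px("scene",P)-[310,90])*4).round(1)
print("hole",f([.631,-.0688,.067]),f([.630,-.069,.067])); e=bot.read_state()["ee_pos"]; print("tip",f([e[0],e[1],e[2]-.0665]),"tip at top",f([e[0],e[1],.067]))
im=bot.read_camera("scene"); cv2.imwrite("pics/s41.png",cv2.resize(im[150:200,365:425],None,fx=12,fy=12,interpolation=cv2.INTER_CUBIC))
f=lambda P:((w2px("scene",P)-[365,150])*12).round(1)
print("hole",f([.631,-.0688,.067]),"tip",f([e[0],e[1],e[2]-.0665]))
```

```text
hole [328.9 354.9] [328.3 355.7]
tip [331.5 336.7] tip at top [329.8 354.4]
hole [326.7 344.6] tip [334.6 290.1]
```

View pics/s41.png

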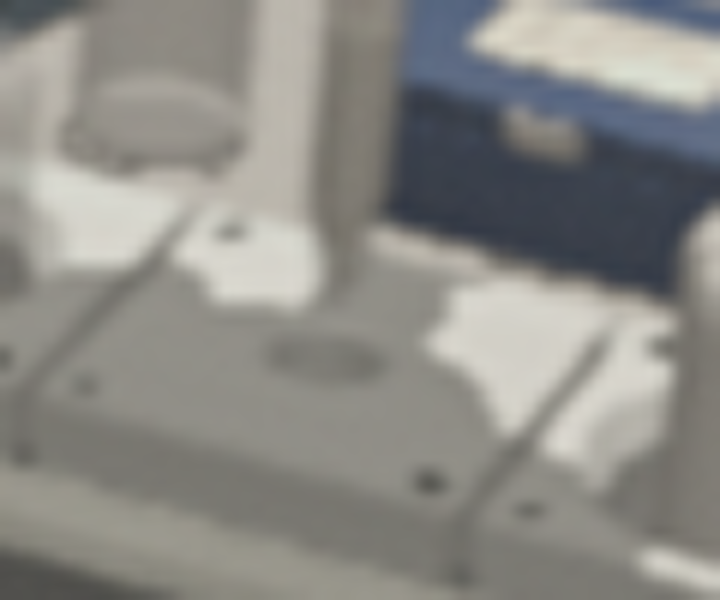

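jog_arm:
  deltas:
    - [0.8,-0.8,6,0.1,0,0,0]
    - [0,0,10,0,0,0,0]
    - [0,0,8,0,0,0,0]
    - [0,0,0,0,0,0,0]

```text
t: 29.98
ee_pos: [0.6309, -0.0681, 0.1181]
tcp_rot: [3.141, 0.001, 1.697]
ft_force: [0.2, 0.8, -0.1]
width: 0.0162
```

```bash
python3 tp.py pics/w42.png pics/s42.png
```

```text
pos [ 0.6309 -0.0681  0.1181] rot [1.7997e+02 8.0000e-02 9.7220e+01] t 29.98 w 0.0162
delta mm [-0.8 -1.  30.6] rotvec [0.  0.1 0. ]
[-0.8 -1.  30.6] [0.  0.1 0. ]
```

View pics/w42.png

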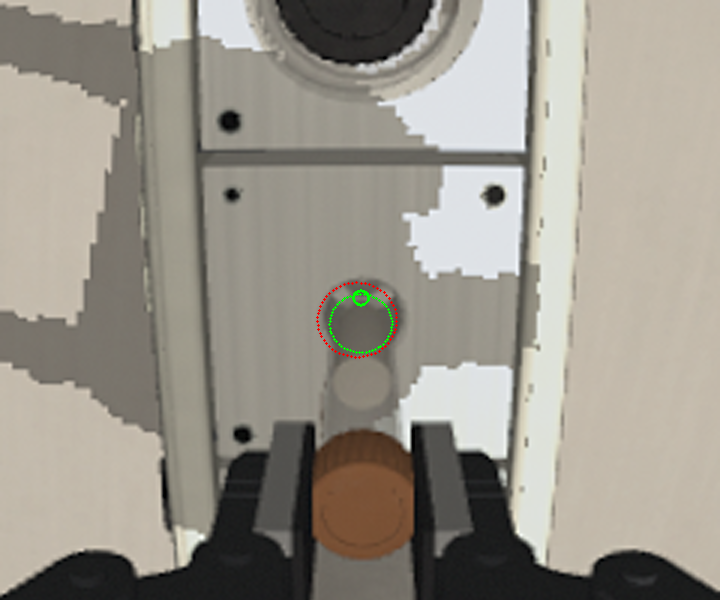

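View pics/s42.png

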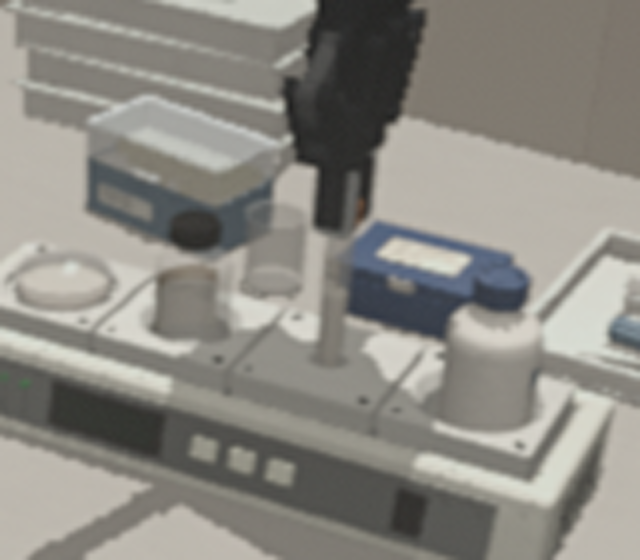

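jog_arm:
  deltas:
    - [0,0,9,0,0,0,0]
    - [0,0,9,0,0,0,0]
    - [0,0,6,0,0,0,0]
    - [0,0,0,0,0,0,0]

```text
t: 30.42
ee_pos: [0.6318, -0.0683, 0.0941]
tcp_rot: [3.138, 0.002, 1.697]
ft_force: [-0.3, 0.3, 0.0]
width: 0.0165
```

jog_arm:
  deltas:
    - [0,-0.5,3,0,0,0,0]
    - [0,0,2,0,0,0,0]
    - [0,0,1,0,0,0,0]
    - [0,0,0,0,0,0,0]

```text
t: 30.75
ee_pos: [0.6311, -0.0684, 0.0869]
tcp_rot: [3.139, 0.002, 1.697]
ft_force: [-0.6, 0.9, -0.2]
width: 0.0163
```

jog_arm:
  deltas:
    - [0,0,1.5,0,0,0,0]
    - [0,0,0,0,0,0,0]

```text
t: 30.92
ee_pos: [0.6314, -0.0684, 0.0862]
tcp_rot: [3.138, 0.002, 1.697]
ft_force: [-0.7, -0.3, -1.7]
width: 0.016
```

```bash
python3 tp.py pics/w43.png pics/s43.png; python3 -c "
from h import *
print(bot.read_state()['ft_force'],bot.read_state()['ee_pos'])"
```

```text
pos [ 0.6314 -0.0684  0.0862] rot [1.7978e+02 1.4000e-01 9.7220e+01] t 30.92 w 0.016
delta mm [-0.4 -1.4 -1.3] rotvec [0.2 0.1 0. ]
[-0.4 -1.4 -1.3] [0.2 0.1 0. ]
[-1.03042819  0.90625351  0.48948667] [ 0.63138157 -0.06846963  0.08623508]
```

View pics/s43.png

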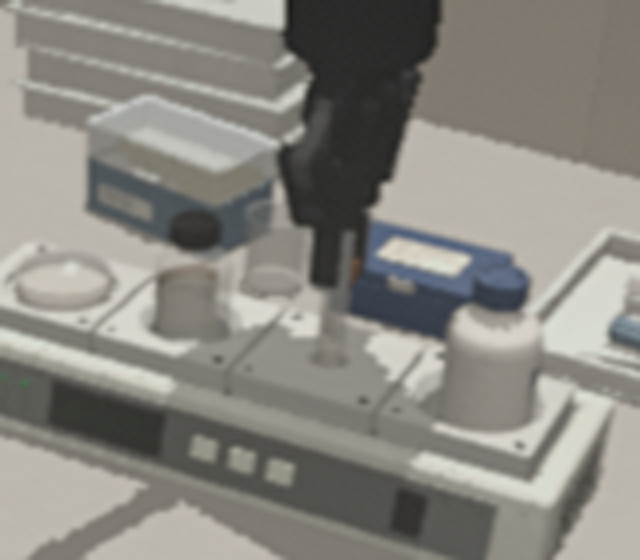

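jog_arm:
  deltas:
    - [0,0,0,0,0,0,0.25]
    - [0,0,0,0,0,0,0.4]
    - [0,0,0,0,0,0,0.7]
    - [0,0,0,0,0,0,1]
    - [0,0,0,0,0,0,1]

```text
t: 31.43
ee_pos: [0.6318, -0.0685, 0.0867]
tcp_rot: [3.137, 0.003, 1.697]
ft_force: [-0.7, -0.1, 0.3]
width: 0.069
```

jog_arm:
  deltas:
    - [0,0,0,0,0,0,1]
    - [0,0,0,0,0,0,1]
    - [0,0,0,0,0,0,1]
    - [0,0,-15,0,0,0,1]
    - [0,0,-30,0,0,0,1]

```text
t: 31.85
ee_pos: [0.6281, -0.0678, 0.1242]
tcp_rot: [-3.134, -0.001, 1.697]
ft_force: [-0.5, -0.6, -0.8]
width: 0.0853
```

jog_arm:
  deltas:
    - [0,0,-35,0,0,0,1]
    - [0,-30,-10,0,0,0,1]
    - [0,-35,0,0,0,0,1]
    - [0,-30,0,0,0,0,1]
    - [0,0,0,0,0,0,1]

```text
t: 32.27
ee_pos: [0.534, -0.0802, 0.1759]
tcp_rot: [-3.138, 0.001, 1.698]
ft_force: [-0.0, -0.2, 0.4]
width: 0.0852
```

Run:
```python
from h import *
s=bot.read_state();print(s["ee_pos"],s["tcp_rot"]);im=bot.read_camera("wrist"); cv2.imwrite("pics/w44.png",im)
cv2.imwrite("pics/s44.png",cv2.resize(bot.read_camera("scene")[120:240,290:470],None,fx=4.4,fy=4.4,interpolation=cv2.INTER_CUBIC))
for n,P in (("LB",[.6405,-.151,.14]),("SB",[.620,.0127,.129]),("tube",[.6305,-.0685,.129]),("dish",[.61,.096,.077])): print(n,wr_w2px(s,P).round(1),((w2px("scene",P)-[290,120])*4.4).round())
```

```text
[ 0.53402645 -0.08019272  0.17586282] [-3.1382401e+00  6.6161134e-04  1.6981842e+00]
LB [432.4 302.2] [634. 166.]
SB [453.6 102.2] [303. 106.]
tube [444.3 208. ] [460. 145.]
dish [431.   10.3] [154. 160.]
```

View pics/w44.png

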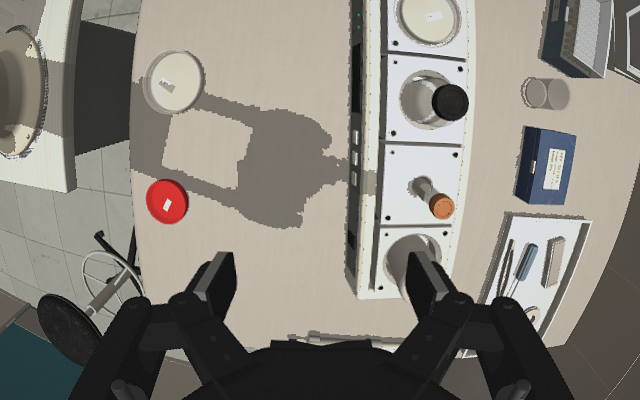

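View pics/s44.png

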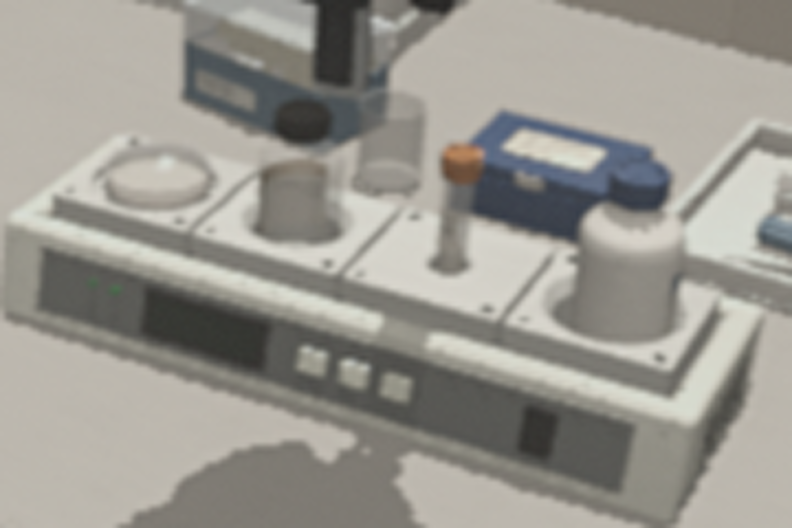

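Run:
```python
from h import *
print(bot.finish_job())
```

```text
the job is handed in; nothing more can be done
None
```

I placed all four vessels in their blocks and handed the job in at about 32 s of the 104 s allowed. The hand-in call gives no verdict.

**Placement:** The large bottle is in the wide deep well, the small bottle in the narrower one, the dish in the shallow recess, and the tube in the narrow hole. The dish was the smaller of the two white ones, at top-camera pixel (415, 229).

**Last checks:** In the final scene and wrist pictures all four stand upright in their wells, and the gripper is clear of everything. In the scene picture the cap tops sit within 1 to 2 pixels of where seated vessels should appear. The wrist camera had put the large bottle's cap within about 1 mm of its block's centre. I did not check the tube's tilt or the seated heights any more closely than these pictures allow.

**What went wrong or disagreed:**
- **Fingertips:** The pictures put the fingertips roughly 25 to 30 mm short of the reported TCP when shut. My first dish grasp closed on nothing above the dish, and I redid it lower.
- **Small bottle:** The first grip was on its shoulder, so I regripped lower before lifting.
- **Large bottle:** It was probably gripped slightly above the advised 45 to 65 mm band. It carried and seated steadily.
- **Wrist camera:** Objects looked about 6 to 8 % smaller than its calibration predicts. I lined up the final approaches on what the pictures showed.
- **Tube:** It was pulled about 1.4 mm sideways early in the lift, with about 2 N of side force. I corrected this and it hung vertical afterwards.

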